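# Copy the tray corner's angle to the swivel bracket with a bevel gauge

## Task

Slide the bevel gauge gently home into the tray corner, its stock pressed along the dark rail and its round nose pushed in with a few newtons until it also presses on the slanting gold rail, so that the blade turns flat against it; then let go and push the red lock button fully down without shifting the gauge. Carry the locked gauge to the metal bracket and slide it along the fence, stock kept lightly pressed to it, nose first until it presses on the end stop with a few newtons, so that the gauge alone turns the blue leaf to the copied angle, and leave it lying there fully home. Force nothing hard (over 15 N) against rails, fence or leaf, and leave the bowls, box, prism and bottle opener where they are.

Things in the scene. Friction and masses are not known exactly. Their poses are not given: they have to be found in the camera images.
- grip (a point): Centre of the upright wooden grip fin of the loose hinged bevel gauge (about 0.3 kg, lies flat). Fin: 40 mm long (x), 14 mm thick (y, pinch across it from above), from 16 to 62 mm above the gauge's underside; this point is 41 mm above it. Gauge frame: x along the stock away from the nose, z up. The pivot axis is 60 mm from here along -x and 1 mm along +y.
- pivot (a point): The gauge's pivot axis at its underside, axes as grip. The nose is a cylinder of 12 mm radius round it; the outer faces of stock (looks to -y) and blade are also 12 mm from the axis. The stock, a dark wooden bar 22 mm wide and 16 mm high, reaches from 14 to 105 mm from here along +x, its outer face 11 mm from the fin's mid-plane.
- blade_mid (a point): Middle of the outer face of the gauge's steel blade, 44 mm along the blade from the pivot and 12 mm to its side (+y of this frame), 5 mm above the underside. Frame: x along the blade away from the pivot, y out of the outer face. The blade reaches 80 mm from the pivot, is 7 mm thick and 9 mm high.
- blade (a joint): Blade angle, rad: from the stock (+x) to the blade, counter-clockwise from above. It starts wider than the tray corner (96 to 109 degrees). Unlocked, the hinge turns under about 0.03 N m and stays as it is left, too weak to turn the bracket's leaf; with the lock fully down it holds about 0.2 N m, enough to turn it.
- lock_top (a point): Top centre of the gauge's red lock button (18 mm across) on the pivot axis, 32 mm above the underside when up. It goes straight down 5 mm to its stop, needing 5 N at first and about 10 N at the end, stays down, and clamps the blade; it cannot be released again.
- lock (a joint): Lock button travel, m: 0 up, 0.005 fully down (locked).
- corner (a point): Point on the floor (8 mm above the table) of the fixed lacquered tray, 12 mm from the inner faces of the dark and the gold rail at any corner angle: the gauge's pivot lies here when home. Tray frame: x along the dark rail away from the corner, y from the dark rail into the tray. Floor: x -65 to 435 mm, y -40 to 250 mm. Rims and rails are 18 mm high above the floor.
- rail_a_mid (a point): A point of the inner face of the dark lacquered rail, 100 mm along x from the corner point and 9 mm above the tray floor (axes as the tray's; inner face looks to +y). The straight face reaches 435 mm from the corner point along +x; the rail is 18 mm high above the floor and 10 mm thick.
- rail_b_mid (a point): Point of the inner face of the fixed slanting gold rail, 60 mm along it from the corner point. Frame: x along the rail away from the corner, y out of the corner (inner face looks to -y). The angle from the tray's x to this x is the corner angle, 62 to 80 degrees, different each time. Face straight to 120 mm from the corner point, 18 mm high, 8 mm thick.
- swivel (a point): Point on the plate (top 8 mm above the table) of the fixed aluminium bracket, on the axis of its blue leaf, 12 mm from the faces of fence, end stop and leaf: the gauge's pivot lies here when home. Frame: x along the fence away from the stop, y from the fence over the plate. Plate: x -27 to 217 mm, y -22 to 128 mm.
- fence_mid (a point): Point of the inner face (looks to +y) of the bracket's dark steel fence, 95 mm along x from the swivel point, 9 mm above the plate, axes as swivel. The fence reaches to 215 mm from the swivel, 18 mm high, 10 mm thick. The end stop is a short block across its end, its face 12 mm beyond the swivel point in -x.
- leaf_mid (a point): A point of the inner face of the blue leaf, 64 mm along the leaf from the swivel point. Frame: x along the leaf away from the swivel, y out of the bracket (inner face looks to -y). The leaf reaches from 12 to 116 mm from the swivel, 18 mm high above the plate, 8 mm thick.
- leaf (a joint): Leaf angle, rad, from the fence (+x) to the leaf, counter-clockwise from above. It starts narrower than the tray corner (43 to 52 degrees), turns under about 0.06 N m and stays where it is left.
- bowls: Bystander: three nested clay bowls on the tray, 110 mm across and 54 mm high; origin under the centre.
- lidbox: Bystander: ceramic lidded box on the tray, 79 x 64 mm and 67 mm high with its knob; origin under the centre.
- prism: Bystander: small glass prism on the tray, 60 mm long (x), 34 mm wide, 29 mm high; origin under the centre.
- opener: Bystander: flat stainless bottle opener lying on the table, 142 mm long (x), 36 mm wide, 6 mm thick; origin under it, 70 mm from the handle end.
Not all that is in view belongs to the job. Of the things that look like the part that bears grip, the largest one is meant.

How it is judged:
By the outcome, as a careful person would: the job done as asked, in the order asked, and still so for the second after the job is handed in, with the robot touching nothing.
It also fails if it takes over 72 s, if anything falls off the work surface, if the arm or the gripper's body presses on something with over 40 N, if the wrist force passes 120 N, or if a joint passes its speed limit or range.

## Robot

A 6-joint arm with a two-finger parallel gripper is mounted at the origin on the work surface. World frame = base frame: x ahead of the robot, y to its left, z up, the work surface at z = 0. Lengths are in m, angles in rad, forces in N, time in s.
With the tool pointing down it reaches from about 0.375 to 0.9 m from the base axis. Payload 3.1 kg.
Tool frame: the origin (TCP) lies midway between the tips of the shut fingers; the grasp point (between the pads) lies 19 mm behind it (manip.hold_point_z is the distance from the TCP to the grasp point, in m); z points along the fingers, y is the direction in which the jaws open and shut (so a half turn about z gives the same grasp; the last joint's range is limited). The gripper opens to 85 mm and grips with 20 to 120 N. Pads are 22 mm wide; open, the fingers measure 114 mm over their backs; the gripper's body (76 mm by 85 mm) begins 54 mm behind the grasp point. The pads swing forward as they close: fully open they stand 13 mm farther back than shut.
Start: joints at [-1.462, 0.527, 1.433, -0, 1.181, -0.178], TCP at [0.177, -0.599, 0.206] pointing down, gripper open.
Joint ranges: [-3.08, 3.08], [-0.75, 2.2], [0.22, 2.44], [-1.43, 4.57], [0, 2.65], [-2.85, 2.85]. Speed limits (rad/s): [2.79, 2.79, 3.14, 3.14, 3.14, 3.14].

## Interface

Orientations are given as a unit quaternion [x, y, z, w].
In Python, from station import manip gives the robot as it stands.
- The arm moves only by the tool drive_tool, never from a script. Its argument "motion" is one flat list of numbers, 7 for each row, row after row: the shift along the tool's x, y, z in mm, then the turn, a rotation vector about the tool's x, y, z in degrees, then the finger opening in mm, from 0 to 85.4. A call has 1 to 8 rows; each row is the pose to reach, as a shift and turn from the pose measured when the call began, along the tool's axes at that moment; what a row does not reach only later rows make up. A row lasts 1/8 s, in which the tool goes at most 62.5 mm and 10.7 degrees, less where a joint would pass 70% of its speed; a pose out of reach is approached as far as the arm can. A call with a gripper value outside its range is refused whole. The fingers move at their own pace and stop on an object; "force" is the grip in N (left out, the last holds). Time passes only in rows, so rows that repeat a pose let the fingers close. It gives the time, the measured TCP pose, the force and the opening at its end, in the units of the state.
- manip.sense(): the state, without advancing time (a new reading comes with each control period).
- manip.snapshot(name): name is "scene" or "side" or "wrist"; returns a dict with "color" (420x560x3 uint8, red, green, blue), "fx", "fy", "cx", "cy" (pixels), "view" (4x4, takes a point from world to camera coordinates). Camera axes: x right, y up, looking along -z (the intrinsics and any distortion apply to the point x, -y, -z); pixel columns grow to the right and rows downward; lengths in m; the calibration is good to about 2 mm. A picture is of the moment at which its call begins. There is no depth.
- manip.sign_off(): hands the job in, once; it reports no verdict.
The state is a dict: "t": time; "q": joint angles; "qd": joint speeds; "tau": joint torques, N m; "tcp_pos": TCP position; "tool_rot": TCP orientation; "force": force on the tool from outside, world axes, zero at the start; "ft_torque": the same for the moment, N m; "finger_gap": opening from 0.0 (shut) to 1.0 (fully open).
Only numpy, scipy, OpenCV 4.12 (cv2) and the standard library are available. Lean on these libraries where they do the work, as an engineer would, in place of code of your own. Each camera call takes 0.05 s, during which the arm holds its last target.

## Working session

There is one attempt and no reset: what is moved stays moved. The work goes in short steps, Python scripts to look and compute and a tool call to move; the robot and the scene stay as the last step left them, time stands still between calls to the robot, and variables do not carry over. Pictures are saved under pics/ and viewed, and the job is handed in when it is done.

Besides the shell and the picture viewer there is one more tool, called after ">>>" as a command line: name --argument value ..., lists and objects as JSON in quotes. drive_tool: Moves the arm, as the interface text tells. Its arguments: {"type":"object","properties":{"motion":{"type":"array","items":{"type":"number"}},"force":{"type":"number"}},"required":["motion"]}

```bash
ls; mkdir -p pics
python3 - <<'E'
from station import manip
import cv2
s=manip.sense();print(s)
print(manip.hold_point_z)
for n in ["scene","side","wrist"]:
    d=manip.snapshot(n);cv2.imwrite(f"pics/{n}0.png",d["color"][:,:,::-1]);print(n,d["fx"],d["fy"],d["cx"],d["cy"],d["view"].tolist(),[k for k in d])
E
```

```text
pics
{'t': 0.0, 'q': array([-1.46246513e+00,  5.28473527e-01,  1.43389217e+00, -4.55888181e-06,
        1.18139031e+00, -1.78542653e-01]), 'qd': array([ 1.81492725e-05, -2.05468854e-04, -1.34887717e-03, -1.76548715e-03,
       -2.68358690e-03, -1.60158541e-03]), 'tau': array([ 8.63925720e-06, -4.42355096e+01, -1.78023148e+01, -1.21150520e-04,
        8.37734027e-03,  1.37082750e-06]), 'tcp_pos': array([ 0.17676451, -0.59868669,  0.20453237]), 'tool_rot': array([ 9.89729847e-01,  1.42946356e-01,  3.58586703e-05, -1.08108348e-03]), 'force': array([ 0.75375752, -0.04906812,  0.05304704]), 'ft_torque': array([ 0.00614018, -0.01686129, -0.00277816]), 'finger_gap': 0.9980658578019718}
0.0187
scene 435.2805780149434 435.2805780149434 280.38478624534 204.91344014733806 [[0.7180741918367533, 0.6959540084395602, -0.004180090298339553, -0.40977176544371885], [-0.5712538173942877, 0.592820031430773, 0.5676561339815425, 0.19291576004136085], [0.3975406031218036, -0.40523132710999243, 0.8232551490262464, -1.2027569764659356], [0.0, 0.0, 0.0, 1.0]] ['color', 'fx', 'fy', 'cx', 'cy', 'view']
side 526.2219268071468 526.2219268071468 275.49121839811636 208.3479936748611 [[-0.7574964362417902, -0.6528392941484592, 7.139138040848337e-05, 0.4436301151375223], [0.48748919551519143, -0.5655662000944724, 0.6651985850606197, -0.2274984029233032], [-0.43422739818779155, 0.5039203601031028, 0.7466664833355118, -1.1679662237633825], [0.0, 0.0, 0.0, 1.0]] ['color', 'fx', 'fy', 'cx', 'cy', 'view']
wrist 304.3294124008949 304.3294124008949 280.94919740285115 209.67293574179615 [[0.2826081307397708, -0.9592341301899772, -0.0015899429082826136, -0.6248813353632701], [0.9226638052447513, 0.2722864057343013, -0.2730414176339778, 0.035083570574972314], [0.2623435665897858, 0.07569674187819757, 0.9620009648321447, -0.3784379489611418], [0.0, 0.0, 0.0, 1.0]] ['color', 'fx', 'fy', 'cx', 'cy', 'view']
```

View pics/scene0.png

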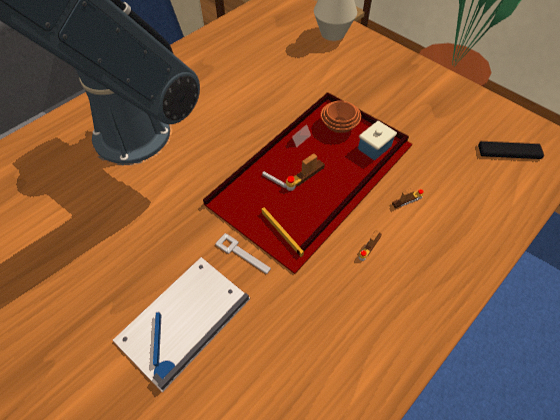

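View pics/side0.png

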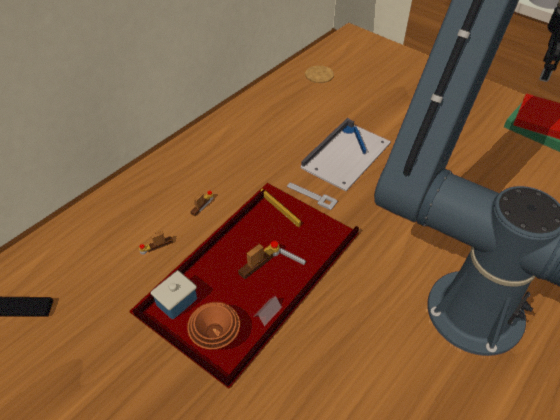

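View pics/wrist0.png

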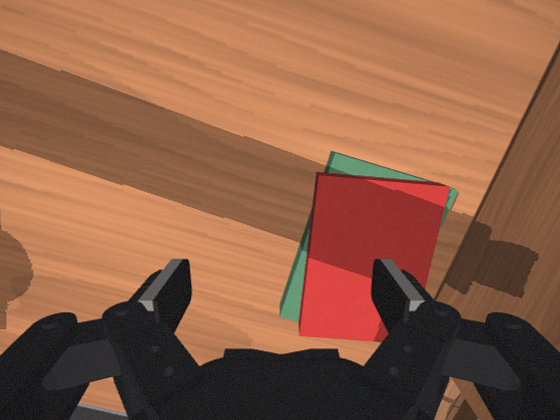

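```bash
cat > h.py <<'E'
import numpy as np, cv2, json
from scipy.spatial.transform import Rotation as R
class Cam:
    def __init__(s,d):
        s.K=(d["fx"],d["fy"],d["cx"],d["cy"]);s.V=np.array(d["view"]);s.im=np.array(d["color"])
        s.C=-s.V[:3,:3].T@s.V[:3,3]
    def proj(s,P):
        p=(s.V@np.c_[np.atleast_2d(P),np.ones(len(np.atleast_2d(P)))].T).T
        fx,fy,cx,cy=s.K
        return np.c_[cx+fx*p[:,0]/-p[:,2],cy+fy*-p[:,1]/-p[:,2]]
    def ray(s,uv):
        fx,fy,cx,cy=s.K;u,v=uv
        d=s.V[:3,:3].T@np.array([(u-cx)/fx,-(v-cy)/fy,-1]);return d/np.linalg.norm(d)
    def onz(s,uv,z):
        d=s.ray(uv);return s.C+d*(z-s.C[2])/d[2]
def tri(rays):
    A=0;b=0;
    for c,uv in rays:
        d=c.ray(uv);M=np.eye(3)-np.outer(d,d);A=A+M;b=b+M@c.C
    P=np.linalg.solve(A,b)
    return P,[np.linalg.norm(np.cross(P-c.C,c.ray(uv)))*1000 for c,uv in rays]
def snap(n,name=None):
    from station import manip
    d=manip.snapshot(n)
    if name: cv2.imwrite("pics/"+name+".png",d["color"][:,:,::-1]); np.save("pics/"+name+".npy",{k:np.array(v) for k,v in d.items()},allow_pickle=True)
    return Cam(d)
def load(name):
    return Cam(np.load("pics/"+name+".npy",allow_pickle=True).item())
def crop(name,x0,y0,x1,y1,k,out):
    im=cv2.imread("pics/"+name+".png")[y0:y1,x0:x1]
    cv2.imwrite("pics/"+out+".png",cv2.resize(im,None,fx=k,fy=k,interpolation=cv2.INTER_CUBIC))
E
python3 - <<'E'
from h import *
snap("scene","sc1");snap("side","sd1")
crop("sc1",190,80,420,280,3.4,"c1");crop("sd1",130,180,370,380,3.3,"c2");crop("sc1",100,240,280,400,4,"c3");crop("sd1",280,100,400,220,5,"c4")
E
```

```text
(no output)
```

View pics/c1.png

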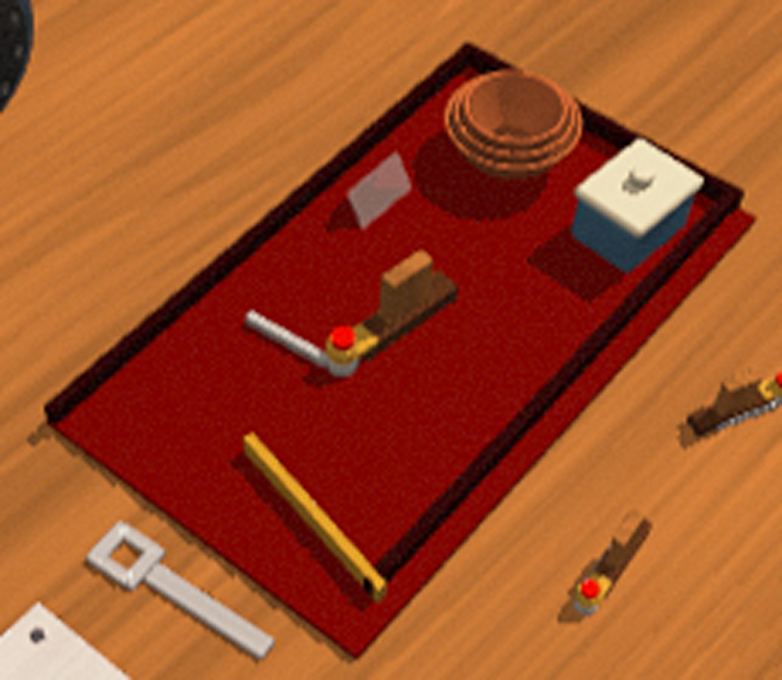

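View pics/c2.png

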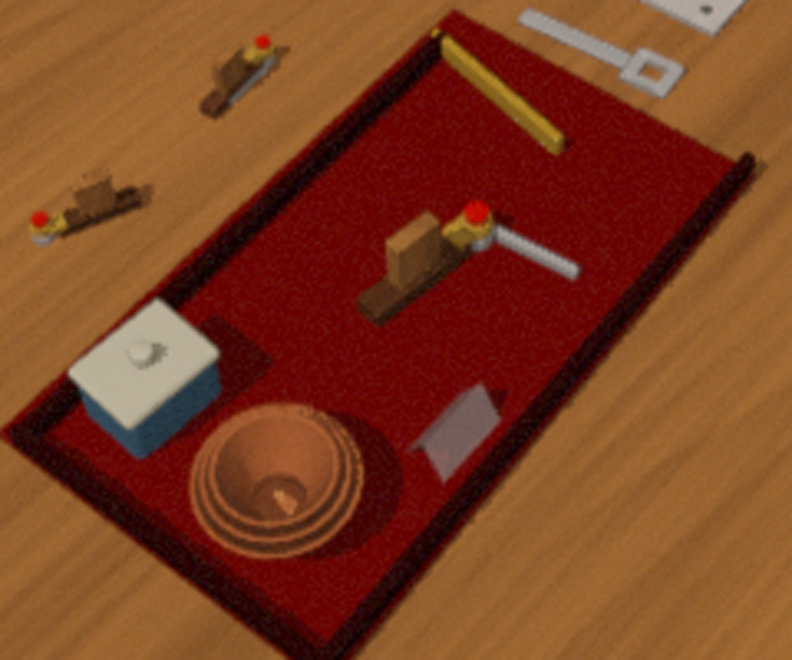

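View pics/c3.png

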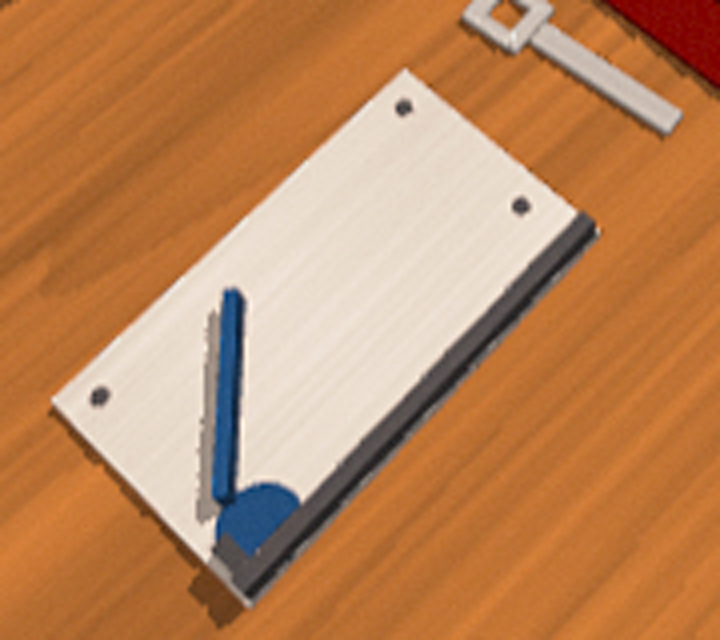

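View pics/c4.png

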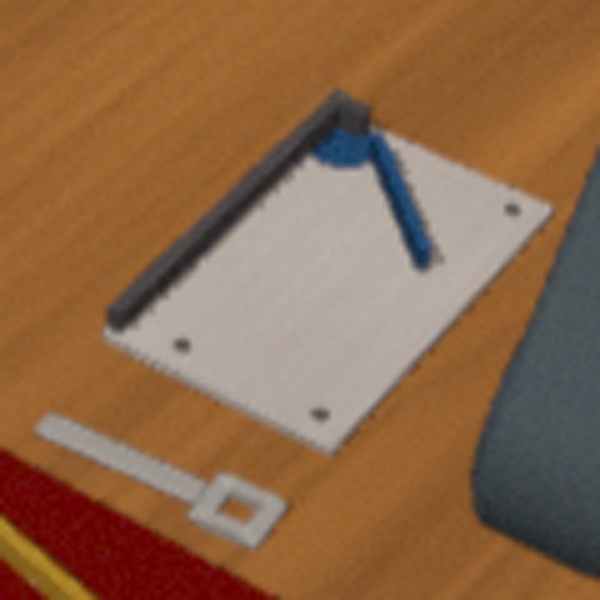

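Run:
```python
from h import *
sc=load("sc1");sd=load("sd1")
def fit(obs):
    W=np.array([c.onz(uv,.008)[:2] for c,uv,_ in obs]);M=np.array([m for *_,m in obs])/1000
    a=M-M.mean(0);b=W-W.mean(0)
    th=np.arctan2((a[:,0]*b[:,1]-a[:,1]*b[:,0]).sum(),(a*b).sum())
    Rm=np.array([[np.cos(th),-np.sin(th)],[np.sin(th),np.cos(th)]])
    t=W.mean(0)-Rm@M.mean(0)
    print("origin",t,"ang",np.degrees(th),"res mm",np.round((W-(M@Rm.T+t))*1000,1).tolist())
    return t,th
print("tray");fit([(sc,(294.4,273.2),(-65,-40)),(sc,(411.2,143.2),(435,-40)),(sc,(204.7,202.9),(-65,250)),(sd,(267,183),(-65,-40)),(sd,(131.5,311.8),(435,-40))])
print("bracket");fit([(sc,(162.5,391.2),(-27,-22)),(sc,(250,298),(217,-22)),(sc,(201.7,257.5),(217,128)),(sc,(113,340),(-27,128)),(sd,(346.4,190),(217,128)),(sd,(390.4,141.4),(-27,128)),(sd,(301,167),(217,-22))])
def red(c,box):
    x0,y0,x1,y1=box;im=c.im[y0:y1,x0:x1].astype(int)
    m=(im[...,0]>200)&(im[...,1]<70)&(im[...,2]<70)
    ys,xs=np.nonzero(m);return xs.mean()+x0,ys.mean()+y0,len(xs),xs.min()+x0,xs.max()+x0,ys.min()+y0,ys.max()+y0
a=red(sc,(270,165,310,200));b=red(sd,(255,230,295,260));print(a,b)
P,e=tri([(sc,a[:2]),(sd,b[:2])]);print("lock",P,e)
# gauge stuff: scene crop /3.4+(190,80); side crop /3.3+(130,180)
S=lambda u,v:(u/3.4+190,v/3.4+80)
D=lambda u,v:(u/3.3+130,v/3.3+180)
for nm,p,q in [("fin nose-end far? ",(385,277),(388,247)),("fin tail",(430,253),(388,247))]:
    pass
# fin top corners scene: nose-left(383,278)? 
for p in [(383,276),(412,252),(432,262),(402,285)]: print("fin top sc",sc.onz(S(*p),.070))
for p in [(387,247),(430,212),(440,222),(400,254)]: print("fin top sd",sd.onz(D(*p),.070))
for p in [(249,314),(250,320)]: print("blade tip sc",sc.onz(S(*p),.017))
for p in [(578,268),]: print("blade tip sd",sd.onz(D(*p),.017))
for p,z in [((247,437),.026),((383,590),.026)]: print("gold sc",sc.onz(S(*p),z))
for p,z in [((443,42),.026),((562,143),.026)]: print("gold sd",sd.onz(D(*p),z))
```

```text
tray
origin [0.56561963 0.06739073] ang 94.15949519558845 res mm [[0.5, -2.6], [1.1, -3.1], [3.9, 3.8], [-2.7, 4.3], [-2.7, -2.4]]
bracket
origin [ 0.57389759 -0.31951686] ang 93.89759407570895 res mm [[0.7, -1.8], [1.3, -3.0], [3.2, -1.7], [1.3, -1.9], [-1.6, 2.8], [-0.8, 2.8], [-4.0, 2.9]]<stdin>:16: RuntimeWarning: Mean of empty slice.
  ret = ret.dtype.type(ret / rcount)
Traceback (most recent call last):
ValueError: zero-size array to reduction operation minimum which has no identity
```

Run:
```python
from h import *
sc=load("sc1");sd=load("sd1")
print(sc.im[179,291],sd.im[244,275])
def red(c,box):
    x0,y0,x1,y1=box;im=c.im[y0:y1,x0:x1].astype(int)
    m=(im[...,0]>190)&(im[...,1]<90)&(im[...,2]<90)
    ys,xs=np.nonzero(m);return xs.mean()+x0,ys.mean()+y0,len(xs),xs.min()+x0,xs.max()+x0,ys.min()+y0,ys.max()+y0
a=red(sc,(270,165,310,200));b=red(sd,(255,230,295,260));print(a,b)
P,e=tri([(sc,a[:2]),(sd,b[:2])]);print("lock",P,e)
S=lambda u,v:(u/3.4+190,v/3.4+80)
D=lambda u,v:(u/3.3+130,v/3.3+180)
for p in [(383,276),(412,252),(432,262),(402,285)]: print("fin top sc",sc.onz(S(*p),.070))
for p in [(387,247),(430,212),(440,222),(400,254)]: print("fin top sd",sd.onz(D(*p),.070))
for p in [(249,314)]: print("blade tip sc",sc.onz(S(*p),.017))
for p in [(578,268),]: print("blade tip sd",sd.onz(D(*p),.017))
for p,z in [((247,437),.026),((383,590),.026)]: print("gold sc",sc.onz(S(*p),z))
for p,z in [((443,42),.026),((562,143),.026)]: print("gold sd",sd.onz(D(*p),z))
```

```text
[243  15   0] [188  13   0]<stdin>:7: RuntimeWarning: Mean of empty slice.
  ret = ret.dtype.type(ret / rcount)
Traceback (most recent call last):
ValueError: zero-size array to reduction operation minimum which has no identity
```

```bash
cat >> h.py <<'E'
def red(c,box,thr=None):
    x0,y0,x1,y1=box;im=c.im[y0:y1,x0:x1].astype(int)
    if thr is None: thr=0.8*im[...,0][(im[...,1]<60)&(im[...,2]<60)].max()
    m=((im[...,0]>thr)&(im[...,1]<70)&(im[...,2]<70)).astype(np.uint8)
    n,l,st,ce=cv2.connectedComponentsWithStats(m);i=1+st[1:,4].argmax()
    return ce[i][0]+x0,ce[i][1]+y0,st[i]
E
python3 - <<'E'
from h import *
sc=load("sc1");sd=load("sd1")
a=red(sc,(270,165,310,200));b=red(sd,(255,230,295,260));print(a,b)
P,e=tri([(sc,a[:2]),(sd,b[:2])]);print("lock",P,e,sc.onz(a[:2],.040),sd.onz(b[:2],.040))
S=lambda u,v:(u/3.4+190,v/3.4+80)
D=lambda u,v:(u/3.3+130,v/3.3+180)
for p in [(383,276),(412,252),(432,262),(402,285)]: print("fin top sc",sc.onz(S(*p),.070))
for p in [(387,247),(430,212),(440,222),(400,254)]: print("fin top sd",sd.onz(D(*p),.070))
for p in [(249,314)]: print("blade tip sc",sc.onz(S(*p),.017))
for p in [(578,268),]: print("blade tip sd",sd.onz(D(*p),.017))
for p,z in [((247,437),.026),((383,590),.026)]: print("gold sc",sc.onz(S(*p),z))
for p,z in [((443,42),.026),((562,143),.026)]: print("gold sd",sd.onz(D(*p),z))
E
```

```text
(np.float64(290.38709677419354), np.float64(178.32258064516128), array([17, 11,  7,  6, 31], dtype=int32)) (np.float64(273.7692307692308), np.float64(243.7948717948718), array([15, 11,  8,  7, 39], dtype=int32))
lock [0.44085966 0.17170135 0.03899754] [np.float64(1.6601591816403594), np.float64(1.660159181640347)] [0.44014098 0.17002423 0.04      ] [0.44158113 0.17340046 0.04      ]
fin top sc [0.44117769 0.21157757 0.07      ]
fin top sc [0.44099451 0.24277707 0.07      ]
fin top sc [0.45766736 0.24565516 0.07      ]
fin top sc [0.45652355 0.21477254 0.07      ]
fin top sd [0.45085743 0.25363921 0.07      ]
fin top sd [0.44875848 0.2120647  0.07      ]
fin top sd [0.43772078 0.2140492  0.07      ]
fin top sd [0.44015375 0.25220811 0.07      ]
blade tip sc [0.36521687 0.14955985 0.017     ]
blade tip sd [0.36357356 0.15087319 0.017     ]
gold sc [0.44771427 0.06667121 0.026     ]
gold sc [0.59694149 0.04371106 0.026     ]
gold sd [0.57764717 0.05421884 0.026     ]
gold sd [0.4408569  0.07392236 0.026     ]
```

```bash
cat >> h.py <<'E'
def st():
    from station import manip
    return manip.sense()
def row(tgt,psi,s=None):
    """target TCP world xyz, tool-x yaw deg, tool down -> row values"""
    s=s or st();R0=R.from_quat(s["tool_rot"])
    c,n=np.cos(np.radians(psi)),np.sin(np.radians(psi))
    R1=R.from_matrix(np.array([[c,n,0],[n,-c,0],[0,0,-1]]))
    d=R0.inv().apply(np.array(tgt)-s["tcp_pos"])*1000
    return np.round(d,1),np.round((R0.inv()*R1).as_rotvec(degrees=True),1)
def psi(s=None):
    s=s or st();x=R.from_quat(s["tool_rot"]).as_matrix()[:,0];return np.degrees(np.arctan2(x[1],x[0]))
E
python3 - <<'E'
from h import *
s=st();c=Cam(dict(np.load("pics/sc1.npy",allow_pickle=True).item()))
from station import manip
w=Cam(manip.snapshot("wrist"));R0=R.from_quat(s["tool_rot"])
print("cam in tool",R0.inv().apply(w.C-s["tcp_pos"]), "axis in tool",R0.inv().apply(-w.V[2,:3]),psi())
for t,p in [((.5,-.15,.22),65),((.447,.2,.2),92)]: print(row(t,p))
E
```

```text
cam in tool [ 0.06930957  0.00085646 -0.16799984] axis in tool [-2.73383794e-01  2.48711638e-04  9.61905005e-01] 16.429255493055702
(array([ 437.1, -339.4,  -14.5]), array([ -0. ,  -0. , -48.6]))
(array([ 485.2, -690.1,    5.7]), array([ -0. ,  -0. , -75.6]))
```

>>> drive_tool --motion '[55,-42,-2,0,0,-7,85,110,-85,-4,0,0,-14,85,165,-128,-6,0,0,-21,85,219,-170,-8,0,0,-28,85,274,-212,-10,0,0,-35,85,328,-255,-12,0,0,-42,85,383,-300,-14,0,0,-48,85,437,-339,-14,0,0,-50,85]'

```text
t: 1.3
tcp_pos: [0.4694, -0.1918, 0.2192]
tool_rot: [0.836, 0.548, 0.0, 0.0]
force: [0.6, -1.3, -0.3]
finger_gap: 0.997
```

```bash
python3 -c "
from h import *
print(st()['tcp_pos'],psi(),row((.45,.205,.19),92))"
```

```text
[ 0.46937777 -0.19180282  0.21917779] 66.51198062883006 (array([ 356.2, -175.9,   29.2]), array([  0. ,  -0. , -25.5]))
```

>>> drive_tool --motion '[50,-25,4,0,0,-4,60,101,-50,8,0,0,-8,60,152,-75,12,0,0,-12,60,203,-100,16,0,0,-16,60,254,-125,20,0,0,-19,60,305,-150,25,0,0,-22,60,356,-176,29,0,0,-25,60,356,-176,29,0,0,-25,60]'

```text
t: 2.3
tcp_pos: [0.4489, 0.2083, 0.19]
tool_rot: [0.695, 0.719, 0.001, -0.0]
force: [0.2, -0.1, 0.1]
finger_gap: 0.702
```

Run:
```python
from h import *
w=snap("wrist","w2");print(st()["tcp_pos"],psi())
```

```text
[0.4492808  0.20643233 0.1900557 ] 91.75049334088064
```

View pics/w2.png

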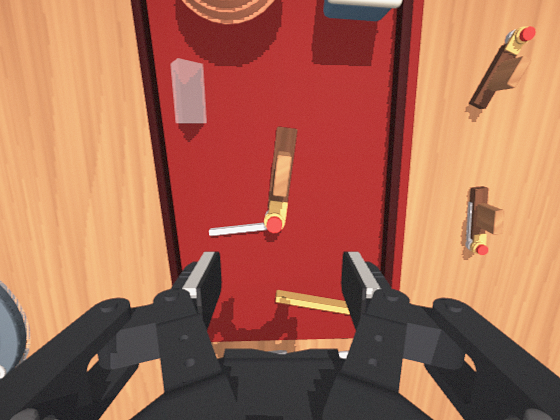

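Run:
```python
from h import *
w=load("w2")
a=red(w,(255,205,295,245));print(a,w.onz(a[:2],.040))
crop("w2",200,110,350,260,5,"c5");crop("w2",260,180,430,345,4,"c6")
```

```text
(np.float64(281.6622950819672), np.float64(231.25409836065575), array([  0,   0,  40,  40, 610], dtype=int32)) [0.45161688 0.16154864 0.04      ]
```

View pics/c5.png

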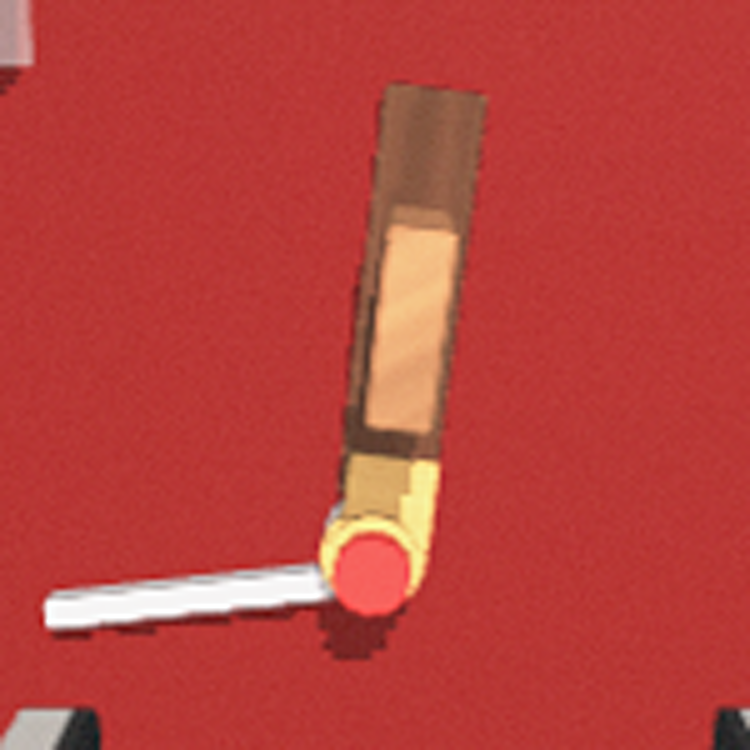

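View pics/c6.png

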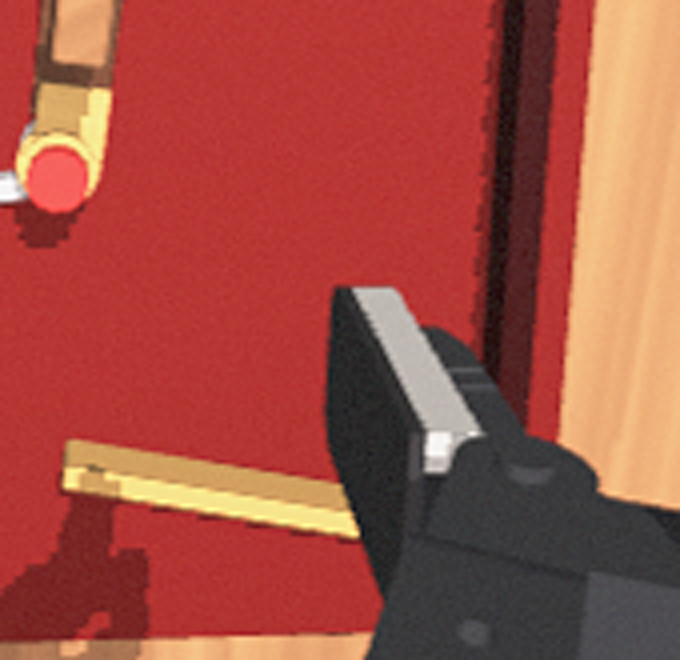

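Run:
```python
from h import *
w=load("w2")
A=lambda u,v:(u/5+200,v/5+110)
B=lambda u,v:(u/4+260,v/4+180)
print("lock",w.onz(A(371,573),.040))
q=np.array([w.onz(A(*p),.070) for p in [(387,225),(459,235),(437,432),(366,427)]]);print(q.round(4),"c",q.mean(0))
d1=(q[0]-q[3]);d2=q[1]-q[2];print(np.linalg.norm(d1),np.linalg.norm(d2),[np.degrees(np.arctan2(d[1],d[0])) for d in (d1,d2)])
e=np.array([w.onz(A(*p),.024) for p in [(390,83),(486,95),(437,450)]]);print("stock end",e.round(4));d=e[1]-e[2];print(np.degrees(np.arctan2(d[1],d[0])))
b=np.array([w.onz(A(*p),.017) for p in [(45,597),(45,630),(330,563),(335,600)]]);print("blade",b.round(4))
for i,j in((0,2),(1,3)):
  d=b[i]-b[j];print(np.degrees(np.arctan2(d[1],d[0])))
for z,ps in((.026,[(525,0),(513,190),(500,380)]),(.008,[(503,0),(489,260)]),(.008,[(596,0),(568,380)])):
  r=np.array([w.onz(B(*p),z) for p in ps]);d=r[0]-r[-1];print("rail",r.round(4),np.degrees(np.arctan2(d[1],d[0])))
# gold: inner top edge (upper) (68,440)->(345,485)  
for z,ps in((.026,[(68,466),(355,513)]),(.026,[(68,440),(345,484)]),(.008,[(68,491),(360,538)])):
  r=np.array([w.onz(B(*p),z) for p in ps]);d=r[0]-r[-1];print("gold",r.round(4),np.degrees(np.arctan2(d[1],d[0])))
```

```text
lock [0.44313967 0.16906128 0.04      ]
[[0.4446 0.248  0.07  ]
 [0.4582 0.2466 0.07  ]
 [0.4555 0.2085 0.07  ]
 [0.4417 0.2091 0.07  ]] c [0.45000868 0.22805008 0.07      ]
0.03903155154823525 0.03815013772491017 [np.float64(85.68735143912971), np.float64(85.99000869950164)]
stock end [[0.4441 0.2732 0.024 ]
 [0.4645 0.2714 0.024 ]
 [0.4571 0.1934 0.024 ]]
84.56421067513742
blade [[0.3657 0.1528 0.017 ]
 [0.3655 0.1444 0.017 ]
 [0.4332 0.1634 0.017 ]
 [0.4345 0.1542 0.017 ]]
-171.01760560127397
-171.91619179707374
rail [[0.5708 0.2204 0.026 ]
 [0.5747 0.165  0.026 ]
 [0.5786 0.1044 0.026 ]] 93.82477930783948
rail [[0.5711 0.2171 0.008 ]
 [0.5771 0.1359 0.008 ]] 94.21747132494046
rail [[0.5982 0.218  0.008 ]
 [0.6074 0.0957 0.008 ]] 94.29189968071178
gold [[0.4489 0.0709 0.026 ]
 [0.5391 0.0571 0.026 ]] 171.30728502216544
gold [[0.4487 0.0799 0.026 ]
 [0.535  0.0673 0.026 ]] 171.6842152097513
gold [[0.4493 0.0504 0.008 ]
 [0.5466 0.0358 0.008 ]] 171.4162421712598
```

```bash
python3 -c "
from h import *
print(row((.448,.230,.06),85.3),row((.448,.230,.033),85.3))"
```

```text
(array([ 23.6,  -0.6, 130. ]), array([0. , 0. , 6.5])) (array([ 23.6,  -0.6, 157. ]), array([0. , 0. , 6.5]))
```

>>> drive_tool --motion '[12,0,50,0,0,3,50,23.6,-0.6,100,0,0,6.5,50,23.6,-0.6,135,0,0,6.5,50,23.6,-0.6,157,0,0,6.5,50,23.6,-0.6,157,0,0,6.5,50]'

```text
t: 2.98
tcp_pos: [0.4474, 0.2283, 0.0318]
tool_rot: [0.737, 0.676, -0.002, -0.001]
force: [1.0, -0.2, 0.6]
finger_gap: 0.585
```

Run:
```python
from h import *
snap("wrist","w3");snap("side","sd3");print(st()["tcp_pos"],psi())
crop("sd3",180,180,380,330,4,"c7")
```

```text
[0.44885209 0.22910597 0.0335641 ] 85.15654313774698
```

View pics/w3.png

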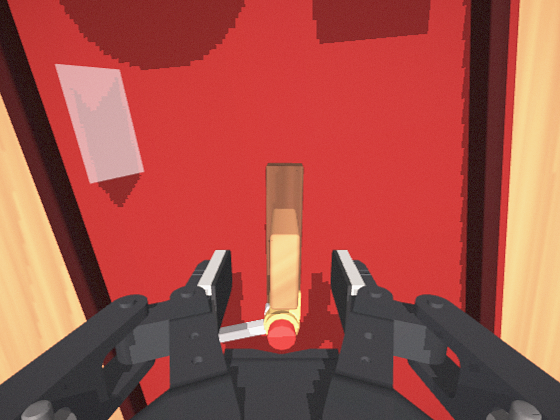

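View pics/c7.png

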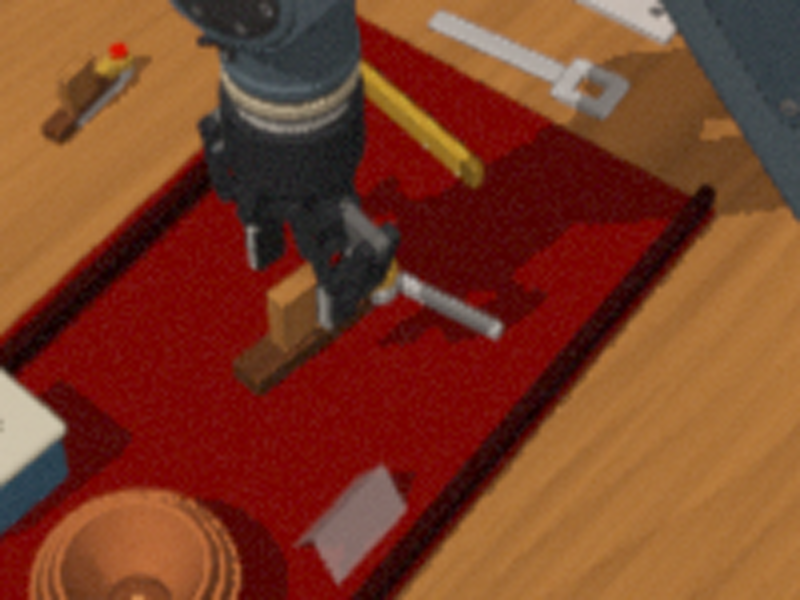

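Run:
```python
from h import *
w=load("w3")
for p in [(274,235),(298,235),(299,306),(271,306)]: print(w.onz(p,.070))
for p in [(268,165),(303,165)]: print(w.onz(p,.024))
print(w.onz((281.5,336),.04))
```

```text
[0.4462233  0.24818587 0.07      ]
[0.4570828  0.24726372 0.07      ]
[0.4549876  0.21041738 0.07      ]
[0.44138447 0.21156483 0.07      ]
[0.44402269 0.27401702 0.024     ]
[0.46411788 0.27230085 0.024     ]
[0.44298449 0.1700983  0.04      ]
```

>>> drive_tool --motion '[0,0,0,0,0,0,8,0,0,0,0,0,0,8,0,0,0,0,0,0,8,0,0,0,0,0,0,8]' --force 25

```text
t: 3.58
tcp_pos: [0.4494, 0.2291, 0.0347]
tool_rot: [0.736, 0.677, 0.001, 0.001]
force: [-0.6, -1.9, 6.6]
finger_gap: 0.153
```

```bash
python3 -c "
from h import *
s=st();print(s['tcp_pos'],psi(),s['force'],s['ft_torque'],s['finger_gap']);print(row((.50,.235,.0335),94.1),row((.545,.235,.0335),94.1))"
```

```text
[0.44939518 0.22911859 0.0346973 ] 85.15208851548232 [-0.58659232 -1.8834124   6.56929485] [-0.27001621  0.04455217 -0.10868699] 0.1533189058110362
(array([10.1, 49.9,  1.3]), array([ 0.2, -0. , -8.9])) (array([13.9, 94.8,  1.5]), array([ 0.2, -0. , -8.9]))
```

```bash
python3 -c "
from h import *
print(row((.50,.22,.0355),94.1),row((.55,.20,.0355),94.1))"
```

```text
(array([-4.8, 51.2, -0.7]), array([ 0.2, -0. , -8.9])) (array([-20.5, 102.7,  -0.5]), array([ 0.2, -0. , -8.9]))
```

>>> drive_tool --motion '[0,20,-0.8,0,0,-3,8,-4,45,-0.8,0,0,-7,8,-10,70,-0.7,0,0,-8.9,8,-18,92,-0.6,0,0,-8.9,8,-20.5,102.5,-0.5,0,0,-8.9,8,-20.5,102.5,-0.5,0,0,-8.9,8]'

```text
t: 4.32
tcp_pos: [0.5498, 0.1999, 0.0353]
tool_rot: [0.682, 0.731, 0.001, 0.001]
force: [-0.8, 0.4, -2.9]
finger_gap: 0.155
```

Run:
```python
from h import *
snap("wrist","w4")
s=st();print(s['tcp_pos'],psi(),s['force'],s['ft_torque'],s['finger_gap'])
snap("side","sd4");snap("scene","sc4");crop("sd4",180,150,380,300,4,"c8")
```

```text
[0.54862236 0.20013868 0.03515385] 94.04340317808206 [-0.18533182 -0.16785444 -1.98650836] [0.0926476  0.04727258 0.00296649] 0.1589053341090882
```

View pics/w4.png

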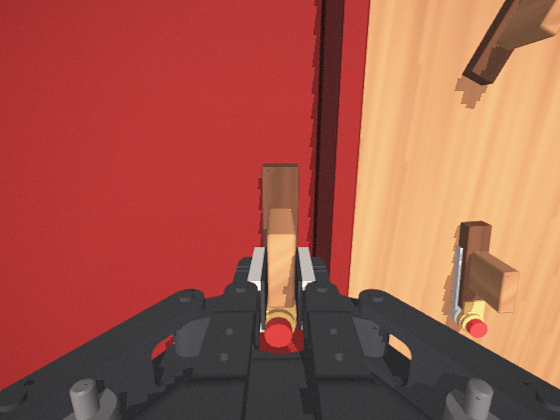

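View pics/c8.png

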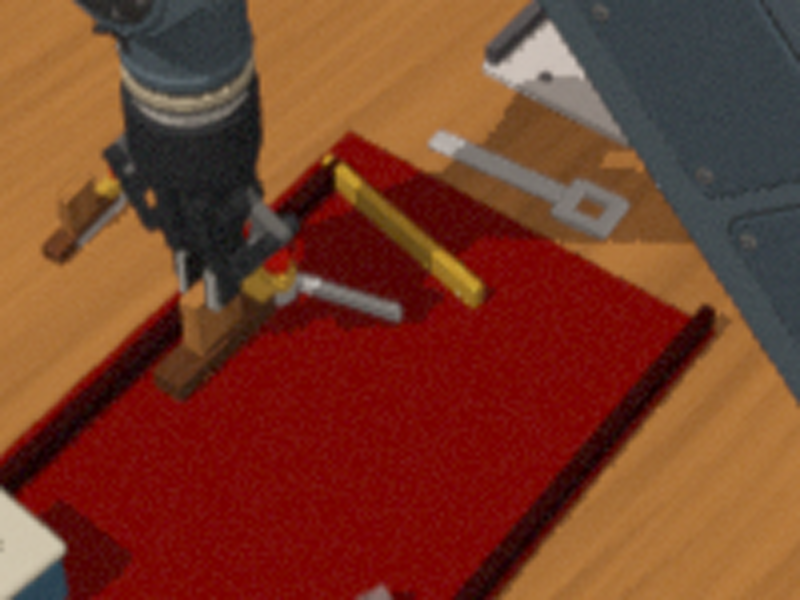

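Run:
```python
from h import *
crop("w4",240,0,360,260,3,"c9")
```

```text
(no output)
```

View pics/c9.png

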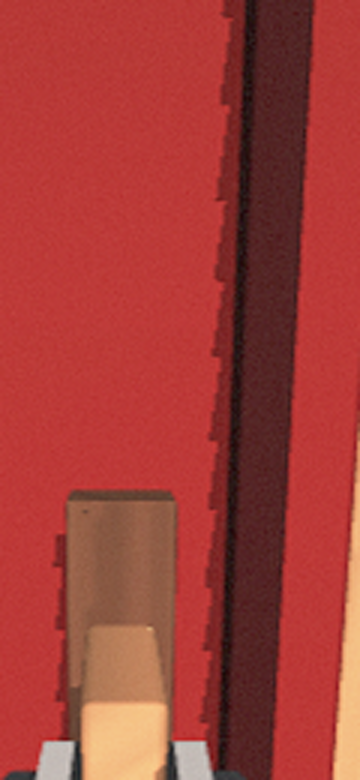

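Run:
```python
from h import *
w=load("w4")
A=lambda u,v:(u/3+240,v/3)
def ln(ps,z):
  r=np.array([w.onz(A(*p),z) for p in ps]);d=r[0]-r[-1];print(r.round(4).tolist(),np.degrees(np.arctan2(d[1],d[0])));return r
ln([(258,0),(243,350),(228,700)],.026);ln([(175,500),(170,740)],.025);ln([(175,500),(170,740)],.024);ln([(67,500),(67,680)],.025)
print(w.onz((278,332),.042))
```

```text
[[0.5637, 0.3297, 0.026], [0.5672, 0.2733, 0.026], [0.5714, 0.2043, 0.026]] 93.50059022045582
[[0.557, 0.2445, 0.025], [0.5603, 0.1942, 0.025]] 93.70261303394489
[[0.5571, 0.2444, 0.024], [0.5603, 0.1937, 0.024]] 93.70261303394496
[[0.536, 0.2431, 0.025], [0.5379, 0.206, 0.025]] 93.03692170012975
[0.55195863 0.14342469 0.042     ]
```

>>> drive_tool --motion '[0,4,0.5,0,0,0,8,0,8,0.7,0,0,0,8,0,10,0.7,0,0,0,8,0,10,0.7,0,0,0,8]'

```text
t: 4.97
tcp_pos: [0.5582, 0.2014, 0.0348]
tool_rot: [0.681, 0.732, 0.0, 0.0]
force: [-2.4, 0.4, 2.9]
finger_gap: 0.152
```

```bash
cat > p.py <<'E'
from h import *
s=st();print(s['t'],s['tcp_pos'].round(5),round(psi(),2),'F',s['force'].round(2),'T',s['ft_torque'].round(3),s['finger_gap'])
print("F in tool",R.from_quat(s['tool_rot']).inv().apply(s['force']).round(2))
E
python3 p.py
```

```text
4.975 [0.5582  0.20137 0.03484] 94.09 F [-2.38  0.41  2.85] T [ 0.104  0.41  -0.001] 0.15209322356682822
F in tool [ 0.58 -2.34 -2.85]
```

>>> drive_tool --motion '[0,1,-0.2,0,0,0,8,0,1.5,-0.2,0,0,0,8]'

```text
t: 5.22
tcp_pos: [0.5601, 0.2016, 0.0348]
tool_rot: [0.681, 0.732, 0.001, 0.0]
force: [-0.8, -0.5, -1.4]
finger_gap: 0.156
```

```bash
python3 p.py
```

```text
5.225 [0.56005 0.20156 0.03484] 94.08 F [-0.84 -0.54 -1.44] T [0.102 0.133 0.043] 0.15641305328116914
F in tool [-0.48 -0.88  1.44]
```

Not yet touching. Continue in small steps.

>>> drive_tool --motion '[0,1,0,0,0,0,8,0,1.5,0,0,0,0,8,0,1.5,0,0,0,0,8]'

```text
t: 5.6
tcp_pos: [0.5612, 0.2016, 0.0349]
tool_rot: [0.682, 0.732, 0.0, 0.0]
force: [-1.8, 0.1, 2.1]
finger_gap: 0.153
```

```bash
python3 p.py
```

```text
5.6 [0.56117 0.20161 0.03486] 94.08 F [-1.85  0.1   2.11] T [ 0.04   0.467 -0.078] 0.153470383886184
F in tool [ 0.23 -1.83 -2.11]
```

>>> drive_tool --motion '[0,1.2,-0.2,0,0,0,8,0,1.5,-0.2,0,0,0,8]'

```text
t: 5.85
tcp_pos: [0.5614, 0.2016, 0.0349]
tool_rot: [0.681, 0.732, -0.001, -0.001]
force: [-5.2, -0.8, 2.1]
finger_gap: 0.159
```

```bash
python3 p.py; python3 -c "
from h import *
snap('wrist','w5');crop('w5',240,60,360,320,3,'c10')"
```

```text
5.85 [0.56138 0.20162 0.03488] 94.08 F [-5.2  -0.83  2.15] T [-0.059  0.956 -0.051] 0.15860432566741164
F in tool [-0.46 -5.25 -2.14]
```

View pics/c10.png

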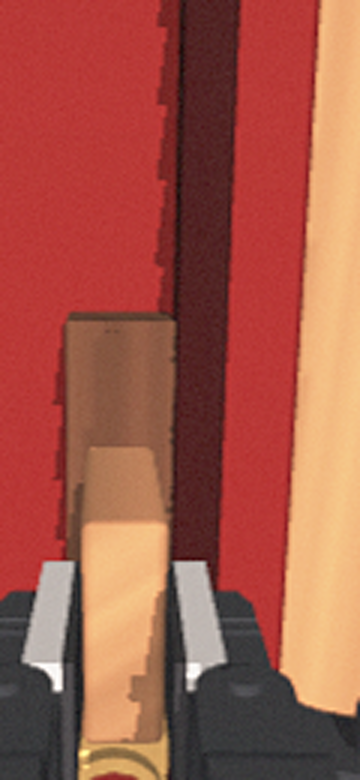

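>>> drive_tool --motion '[-6,0.7,-0.2,0,0,0,8,-14,0.7,-0.2,0,0,0,8,-22,0.7,-0.2,0,0,0,8,-30,0.7,-0.2,0,0,0,8,-38,0.7,-0.2,0,0,0,8,-44,0.7,-0.2,0,0,0,8,-48,0.7,-0.2,0,0,0,8,-50,0.7,-0.2,0,0,0,8]'

```text
t: 6.9
tcp_pos: [0.5645, 0.1543, 0.0354]
tool_rot: [0.682, 0.731, 0.0, -0.003]
force: [-6.5, 8.5, 5.4]
finger_gap: 0.153
```

```bash
python3 p.py; python3 -c "
from h import *
snap('wrist','w6');snap('side','sd6');crop('sd6',200,150,360,270,5,'c11')"
```

```text
6.9 [0.56446 0.15431 0.03537] 93.98 F [-6.48  8.46  5.36] T [ 1.533  1.004 -0.013] 0.1534250915725318
F in tool [ 8.91 -5.89 -5.3 ]
```

View pics/c11.png

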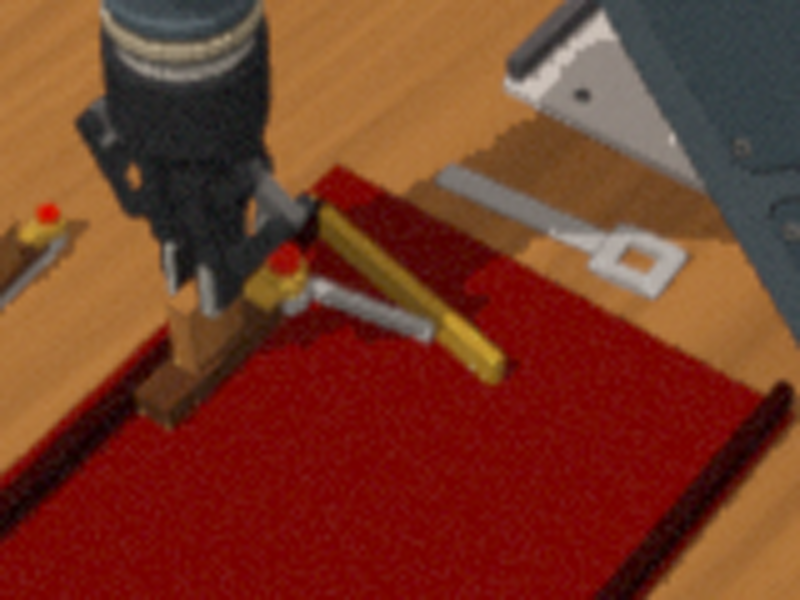

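>>> drive_tool --motion '[0,0.2,-0.8,0,0,0,8,0,0.2,-0.8,0,0,0,8]'

```text
t: 7.25
tcp_pos: [0.5644, 0.1542, 0.0357]
tool_rot: [0.682, 0.731, -0.0, -0.003]
force: [-2.9, 1.4, -2.6]
finger_gap: 0.153
```

```bash
python3 p.py
```

```text
7.25 [0.56444 0.15419 0.03568] 93.99 F [-2.9   1.41 -2.56] T [ 0.348  0.581 -0.017] 0.15323764203074375
F in tool [ 1.6  -2.79  2.57]
```

>>> drive_tool --motion '[-3,0.4,0.1,0,0,0,8,-6,0.4,0.1,0,0,0,8,-9,0.4,0.1,0,0,0,8,-12,0.4,0.1,0,0,0,8,-15,0.4,0.1,0,0,0,8,-15,0.4,0.1,0,0,0,8]'

```text
t: 8.0
tcp_pos: [0.5654, 0.1399, 0.0356]
tool_rot: [0.682, 0.731, 0.0, -0.004]
force: [-4.4, 4.0, 0.2]
finger_gap: 0.153
```

```bash
python3 p.py; python3 -c "
from h import *
snap('side','sd7');crop('sd7',200,150,360,270,5,'c12')"
```

```text
8.0 [0.56537 0.13988 0.03565] 93.94 F [-4.36  3.96  0.25] T [0.722 0.78  0.049] 0.15317241967600972
F in tool [ 4.25 -4.07 -0.21]
```

View pics/c12.png

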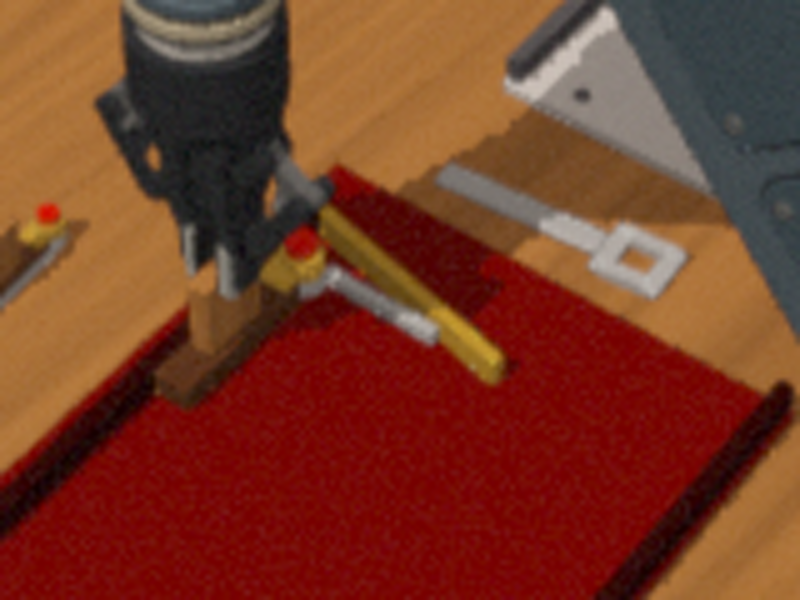

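>>> drive_tool --motion '[-2.5,0.3,-0.1,0,0,0,8,-5,0.3,-0.1,0,0,0,8,-7.5,0.3,-0.1,0,0,0,8,-10,0.3,-0.1,0,0,0,8,-12,0.3,-0.1,0,0,0,8,-12,0.3,-0.1,0,0,0,8]'

```text
t: 8.8
tcp_pos: [0.5661, 0.1284, 0.0357]
tool_rot: [0.683, 0.731, 0.0, -0.004]
force: [-3.2, 3.3, 0.7]
finger_gap: 0.153
```

```bash
python3 p.py; python3 -c "
from h import *
snap('side','sd8');crop('sd8',200,150,360,270,5,'c13')"
```

```text
8.8 [0.56608 0.12838 0.03571] 93.9 F [-3.21  3.31  0.74] T [0.655 0.745 0.048] 0.15346837617802078
F in tool [ 3.53 -2.98 -0.7 ]
```

View pics/c13.png

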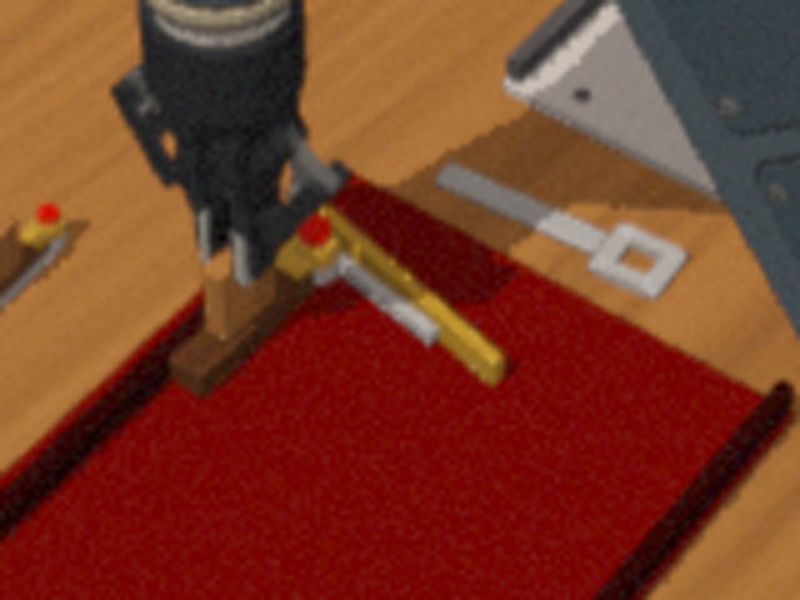

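>>> drive_tool --motion '[-1.5,0.3,0,0,0,0,8,-3,0.3,0,0,0,0,8,-3,0.3,0,0,0,0,8]'

```text
t: 9.22
tcp_pos: [0.5662, 0.1259, 0.0357]
tool_rot: [0.683, 0.731, 0.0, -0.005]
force: [-4.4, 3.7, 0.0]
finger_gap: 0.151
```

```bash
python3 p.py;python3 -c "
from h import *
s=st();print(row(s['tcp_pos'],psi()))"
```

```text
9.225 [0.56624 0.1259  0.03572] 93.87 F [-4.41  3.74  0.01] T [0.675 0.735 0.046] 0.1514561246799339
F in tool [ 4.03 -4.15  0.05]
(array([0., 0., 0.]), array([-0.4, -0.4,  0. ]))
```

>>> drive_tool --motion '[-1,0.3,0,-0.2,-0.2,0,8,-2,0.3,0,-0.4,-0.4,0,8,-2,0.3,0,-0.4,-0.4,0,8]'

```text
t: 9.6
tcp_pos: [0.5663, 0.1248, 0.0356]
tool_rot: [0.683, 0.73, 0.001, -0.001]
force: [-2.7, 4.8, -0.1]
finger_gap: 0.153
```

```bash
python3 p.py;python3 -c "
from h import *
s=st();print(row(s['tcp_pos'],psi()))"
```

```text
9.6 [0.56634 0.12476 0.03563] 93.83 F [-2.75  4.79 -0.11] T [1.02  0.724 0.03 ] 0.15288811821282608
F in tool [ 4.96 -2.42  0.12]
(array([0., 0., 0.]), array([ 0. , -0.1, -0. ]))
```

>>> drive_tool --motion '[-1,0.5,0,0,0,0,8,-1.5,0.5,0,0,0,0,8]'

```text
t: 9.85
tcp_pos: [0.5663, 0.1247, 0.0356]
tool_rot: [0.684, 0.73, 0.001, -0.002]
force: [-3.1, 8.1, 0.4]
finger_gap: 0.153
```

```bash
python3 p.py; python3 -c "
from h import *
snap('side','sd9');crop('sd9',240,160,330,230,8,'c14');snap('wrist','w9');snap('scene','sc9');crop('sc9',250,190,340,260,8,'c15')"
```

```text
9.85 [0.56632 0.12474 0.03564] 93.76 F [-3.09  8.07  0.42] T [1.493 0.789 0.066] 0.1530106773278511
F in tool [ 8.25 -2.56 -0.38]
```

View pics/c14.png

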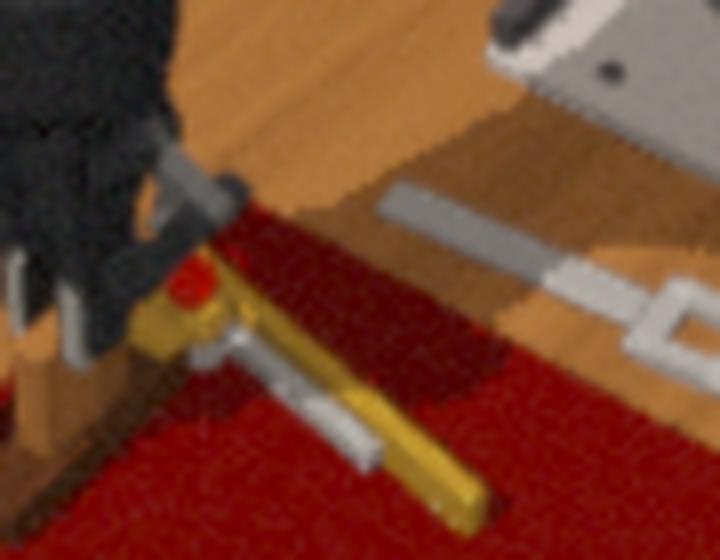

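View pics/c15.png

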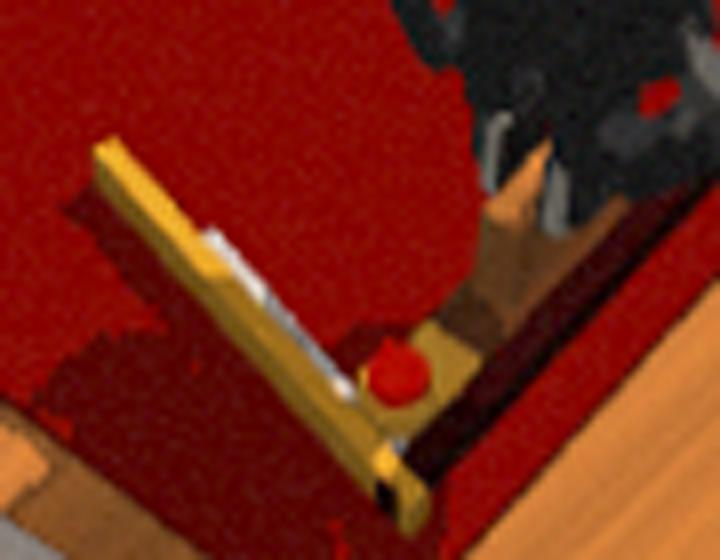

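View pics/w9.png

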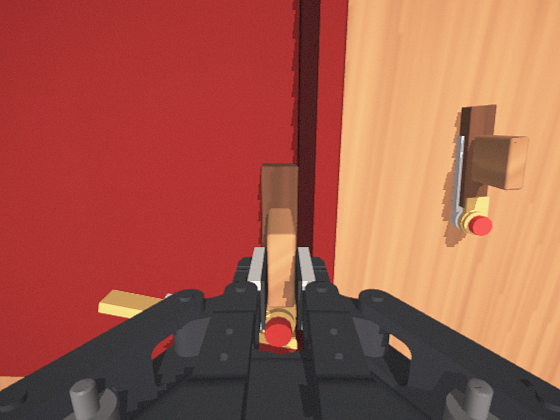

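>>> drive_tool --motion '[-0.6,1.2,0.2,0,0,-0.3,8,-0.6,1.2,0.2,0,0,-0.3,8]'

```text
t: 10.25
tcp_pos: [0.5664, 0.1249, 0.0356]
tool_rot: [0.682, 0.732, 0.001, -0.003]
force: [-4.8, 4.9, 2.1]
finger_gap: 0.153
```

```bash
python3 p.py
```

```text
10.25 [0.56639 0.12495 0.03557] 94.03 F [-4.84  4.9   2.13] T [0.783 0.965 0.002] 0.153159102762405
F in tool [ 5.24 -4.48 -2.08]
```

>>> drive_tool --motion '[-0.3,0.3,0,0,0,0,30,-0.3,0.3,0,0,0,0,30,-0.3,0,0,0,0,0,34,0,0,0,0,0,0,34]'

```text
t: 10.75
tcp_pos: [0.567, 0.1247, 0.0357]
tool_rot: [0.682, 0.731, 0.001, -0.003]
force: [-0.1, 0.2, -0.2]
finger_gap: 0.399
```

```bash
python3 p.py; python3 -c "
from h import *
snap('side','sd10');crop('sd10',240,160,330,230,8,'c14');snap('wrist','w10');snap('scene','sc10');crop('sc10',250,190,340,260,8,'c15')"
```

```text
10.75 [0.56698 0.12467 0.03569] 94.02 F [-0.12  0.24 -0.24] T [-0.023  0.024  0.028] 0.3993722442830209
F in tool [ 0.25 -0.1   0.24]
```

View pics/c14.png

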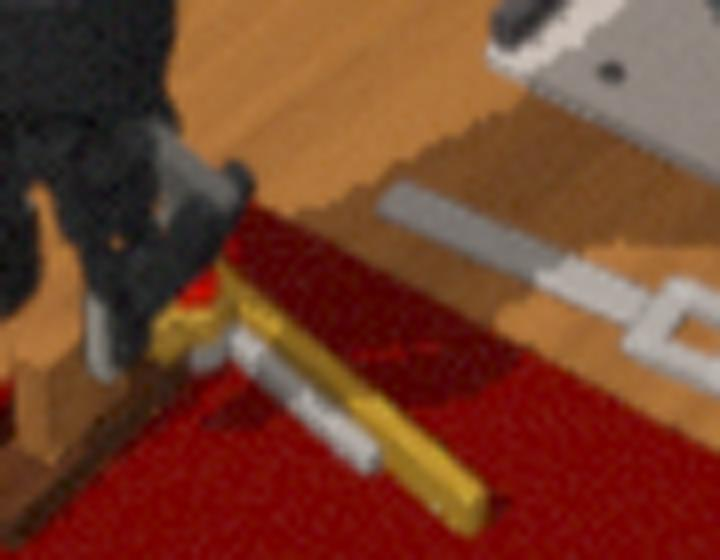

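View pics/c15.png

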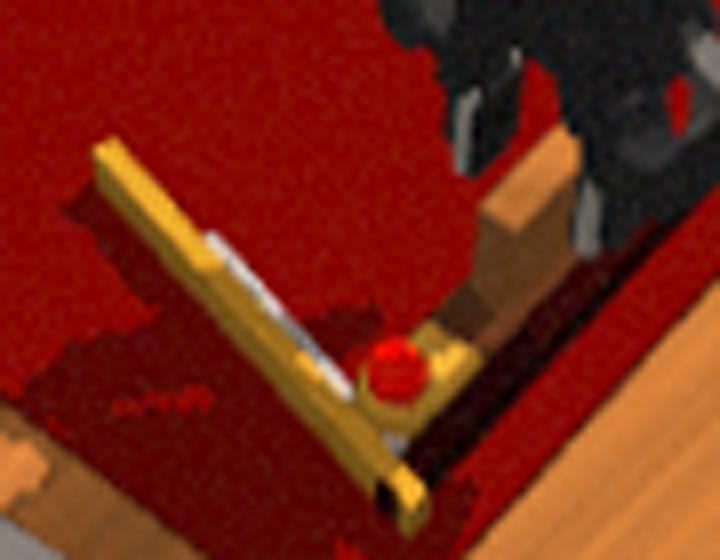

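View pics/w10.png

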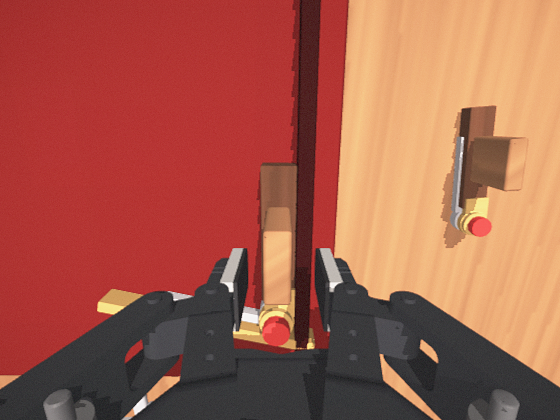

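>>> drive_tool --motion '[0,0,-15,0,0,0,34,0,0,-40,0,0,0,34,0,0,-75,0,0,0,34,0,0,-75,0,0,0,34]'

```text
t: 11.4
tcp_pos: [0.5695, 0.1246, 0.1144]
tool_rot: [0.682, 0.732, 0.004, -0.0]
force: [-1.0, -0.6, 0.3]
finger_gap: 0.398
```

```bash
python3 p.py; python3 -c "
from h import *
w=load('w10');print(w.onz((276,331),.04))
snap('wrist','w11');snap('side','sd11');snap('scene','sc11');crop('w11',160,200,400,380,3.3,'c16')"
```

```text
11.4 [0.56951 0.1246  0.11435] 94.04 F [-0.96 -0.56  0.26] T [0.039 0.01  0.006] 0.39827545497065076
F in tool [-0.49 -1.   -0.27]
[0.5678024  0.06728221 0.04      ]
```

View pics/c16.png

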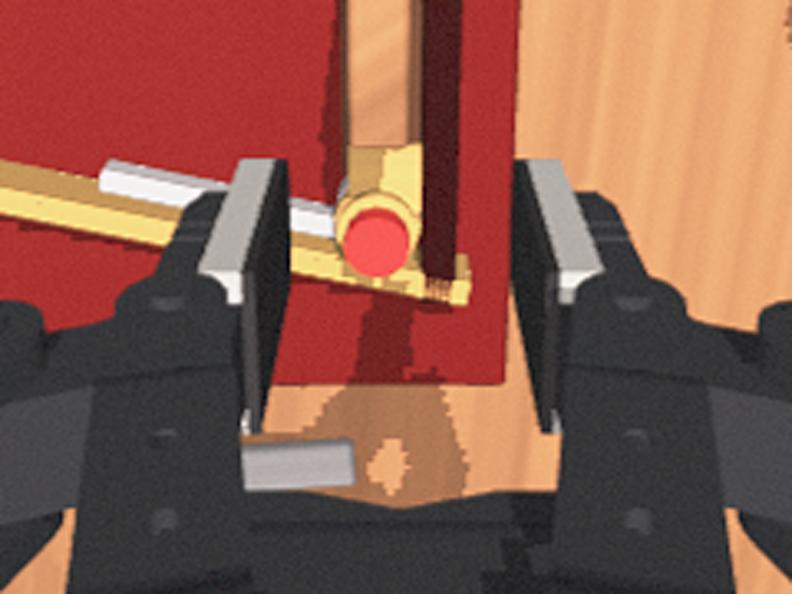

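Run:
```python
from h import *
w=load("w11");s=st();print(s["tcp_pos"])
print(w.onz((273.9,273.3),.04))
sc,sd=load("sc11"),load("sd11")
a=red(sc,(285,220,315,245));b=red(sd,(250,185,275,205));print(a,b,tri([(sc,a[:2]),(sd,b[:2])]))
print(row((.567,.066,.06),94))
```

```text
[0.56629499 0.12444356 0.11057769]
[0.56793675 0.06615658 0.04      ]
(np.float64(298.94444444444446), np.float64(235.5), array([11, 13,  7,  6, 36], dtype=int32)) (np.float64(263.35714285714283), np.float64(194.85714285714286), array([11,  7,  6,  7, 28], dtype=int32)) (array([0.56554125, 0.06804781, 0.03747113]), [np.float64(1.9712563781678605), np.float64(1.9712563781677834)])
(array([-58.6,  -3.3,  50.3]), array([-0.2, -0.3,  0. ]))
```

>>> drive_tool --motion '[-30,-2,0,0,0,0,0,-58.5,-2,10,0,0,0,0,-58.5,-2,35,0,0,0,0,-58.5,-2,50,0,0,0,0,-58.5,-2,55,0,0,0,0,-58.5,-2,55,0,0,0,0]'

```text
t: 12.3
tcp_pos: [0.568, 0.0667, 0.0549]
tool_rot: [0.682, 0.732, 0.001, -0.003]
force: [0.4, -0.5, 1.3]
finger_gap: -0.002
```

```bash
python3 p.py; python3 -c "
from h import *
s=st();print(row((.5685,.066,s['tcp_pos'][2]),94))
snap('side','sd12');snap('scene','sc12');crop('sd12',230,150,310,220,8,'c14');crop('sc12',260,180,340,250,8,'c15')"
```

```text
12.3 [0.568   0.06666 0.05489] 94.07 F [ 0.42 -0.5   1.32] T [-0.019 -0.026 -0.036] -0.002493313490072851
F in tool [-0.52  0.38 -1.32]
(array([-0.7,  0.5, -0. ]), array([-0.2, -0.3,  0.1]))
```

View pics/c14.png

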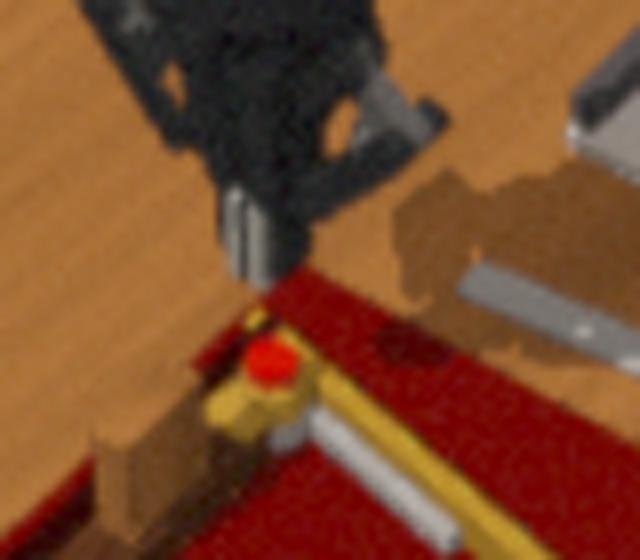

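View pics/c15.png

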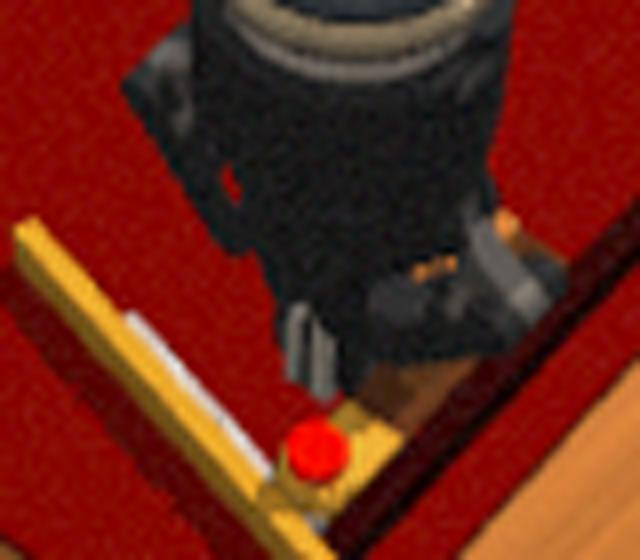

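>>> drive_tool --motion '[-0.6,0.4,6,-0.2,-0.3,0,0,-0.6,0.4,12,-0.2,-0.3,0,0,-0.6,0.4,15,-0.2,-0.3,0,0,-0.6,0.4,16,-0.2,-0.3,0,0,-0.6,0.4,16,-0.2,-0.3,0,0]'

```text
t: 13.02
tcp_pos: [0.5691, 0.0661, 0.0396]
tool_rot: [0.682, 0.732, 0.001, 0.0]
force: [0.3, -0.3, 0.2]
finger_gap: 0.0
```

```bash
python3 p.py
```

```text
13.025 [0.56908 0.06607 0.03964] 94.06 F [ 0.28 -0.28  0.19] T [-0.001  0.024  0.021] 0.00033322873153064067
F in tool [-0.3   0.26 -0.19]
```

>>> drive_tool --motion '[0,0,1,0,0,0,0,0,0,2,0,0,0,0,0,0,3,0,0,0,0,0,0,3,0,0,0,0]'

```text
t: 13.52
tcp_pos: [0.569, 0.0661, 0.0365]
tool_rot: [0.682, 0.732, 0.001, 0.0]
force: [-0.7, 0.1, -0.0]
finger_gap: -0.002
```

```bash
python3 p.py
```

```text
13.525 [0.56899 0.06608 0.03654] 94.07 F [-0.68  0.09 -0.05] T [-0.037 -0.033 -0.04 ] -0.0024309448296222403
F in tool [ 0.14 -0.68  0.05]
```

>>> drive_tool --motion '[0,0,1,0,0,0,0,0,0,2,0,0,0,0,0,0,2,0,0,0,0]'

```text
t: 13.9
tcp_pos: [0.5689, 0.0661, 0.0344]
tool_rot: [0.682, 0.732, 0.0, 0.0]
force: [-0.5, 0.4, 0.6]
finger_gap: -0.004
```

```bash
python3 p.py; python3 -c "
from h import *
snap('side','sd13');snap('scene','sc13');crop('sd13',230,150,310,220,8,'c14');crop('sc13',260,180,340,250,8,'c15')"
```

```text
13.9 [0.56891 0.06608 0.03444] 94.07 F [-0.53  0.44  0.61] T [-0.048 -0.013 -0.043] -0.0040577744004523944
F in tool [ 0.47 -0.5  -0.61]
```

View pics/c14.png

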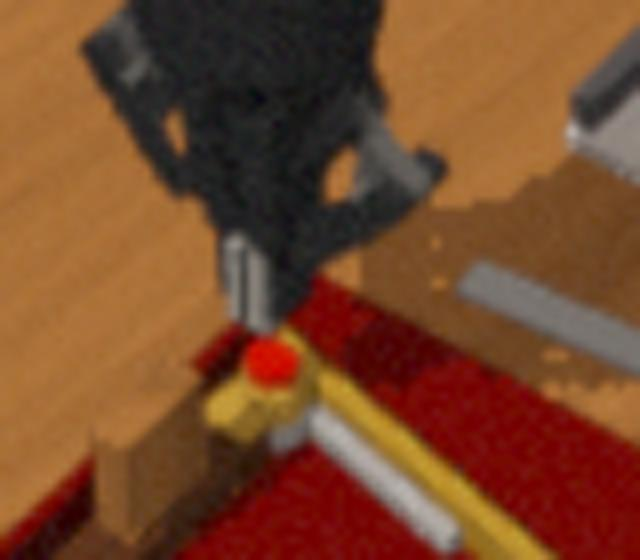

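View pics/c15.png

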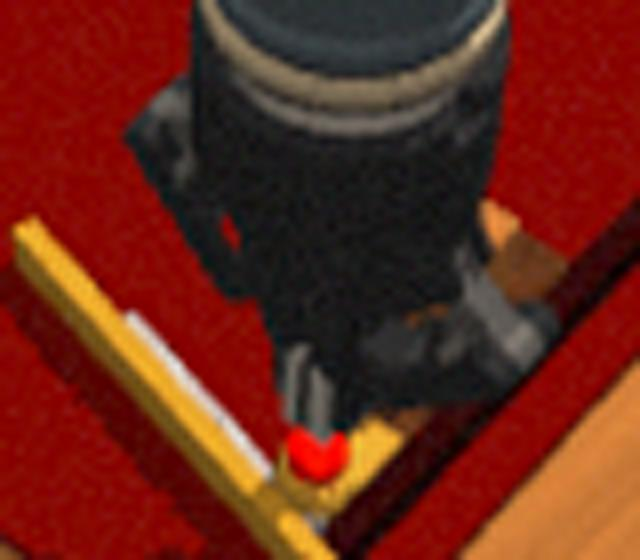

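Run:
```python
from h import *
sc,sd=load("sc13"),load("sd13")
print("tip",tri([(sc,(299.75,234.6)),(sd,(262.5,191.3))]))
print("btn",tri([(sc,(299.75,236.4)),(sd,(264,195))]))
print(sc.proj(st()["tcp_pos"]),sd.proj(st()["tcp_pos"]),sc.C,sd.C)
```

```text
tip (array([0.56911546, 0.06671656, 0.04719986]), [np.float64(2.2100300146358562), np.float64(2.210030014636019)])
btn (array([0.56644046, 0.06723282, 0.03565686]), [np.float64(0.21881078391116696), np.float64(0.21881078391111408)])
[[300.32291634 237.67312347]] [[263.64622544 194.57134684]] [ 0.88259513 -0.31657683  0.87895318] [-0.06021169  0.74951572  1.02338118]
```

>>> drive_tool --motion '[0,0,1,0,0,0,0,0,0,2,0,0,0,0,0,0,3,0,0,0,0,0,0,3,0,0,0,0]'

```text
t: 14.5
tcp_pos: [0.5689, 0.0661, 0.0314]
tool_rot: [0.682, 0.732, 0.0, 0.0]
force: [0.6, -0.3, -0.7]
finger_gap: -0.001
```

```bash
python3 p.py; python3 -c "
from h import *
snap('side','sd14');snap('scene','sc14');crop('sd14',230,150,310,220,8,'c14');crop('sc14',260,180,340,250,8,'c15')"
```

```text
14.5 [0.5689  0.06609 0.03141] 94.06 F [ 0.59 -0.28 -0.71] T [ 0.017 -0.01   0.011] -0.0008499041835758506
F in tool [-0.32  0.57  0.71]
```

View pics/c14.png

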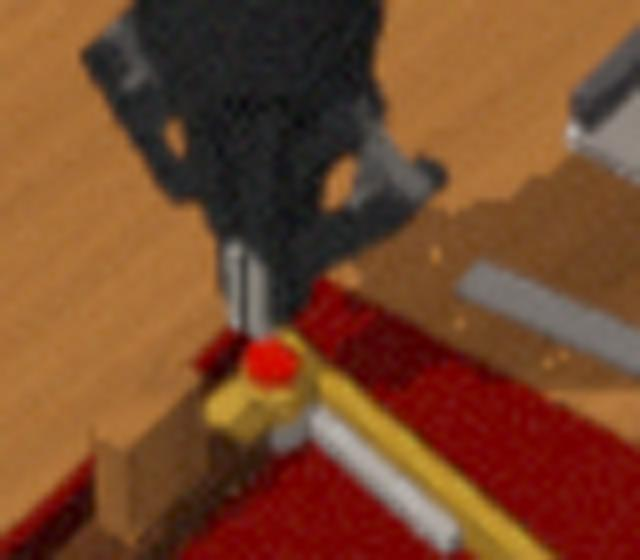

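View pics/c15.png

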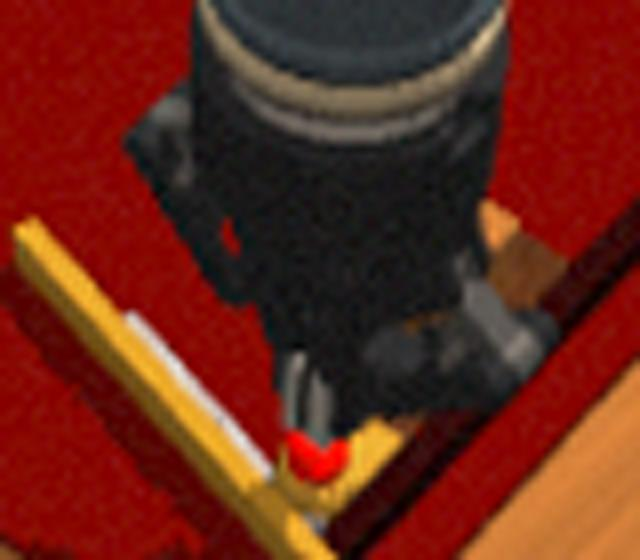

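>>> drive_tool --motion '[0,0,1,0,0,0,0,0,0,2,0,0,0,0,0,0,2,0,0,0,0]'

```text
t: 14.98
tcp_pos: [0.5689, 0.0661, 0.0294]
tool_rot: [0.682, 0.732, 0.0, 0.0]
force: [-0.2, 0.6, -0.7]
finger_gap: 0.004
```

```bash
python3 p.py
```

```text
14.975 [0.56889 0.06609 0.02939] 94.06 F [-0.22  0.56 -0.67] T [ 0.04  -0.021 -0.018] 0.003515610967712483
F in tool [ 0.57 -0.18  0.67]
```

```bash
python3 -c "
from h import *
snap('wrist','w15');snap('side','sd15');crop('sd15',230,150,310,220,8,'c14')"
```

```text
(no output)
```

View pics/w15.png

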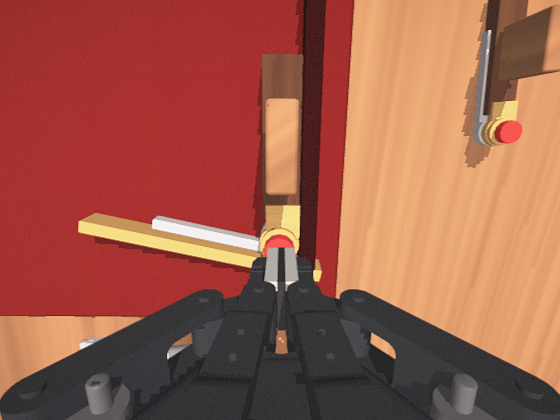

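View pics/c14.png

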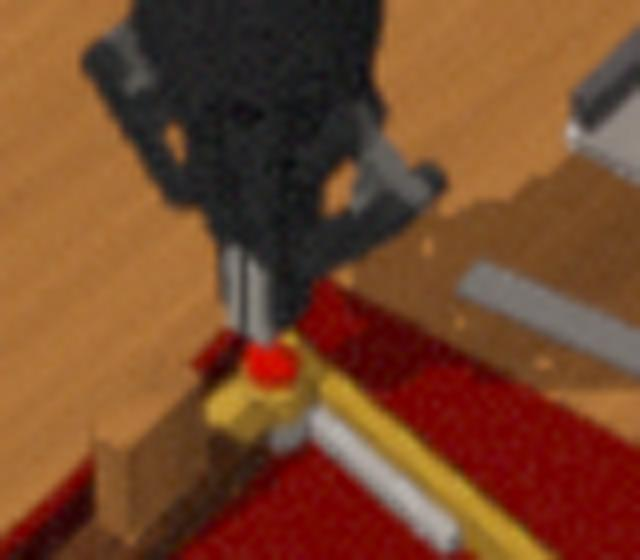

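>>> drive_tool --motion '[0,0,1,0,0,0,0,0,0,2,0,0,0,0,0,0,2,0,0,0,0]'

```text
t: 15.45
tcp_pos: [0.5689, 0.0661, 0.0274]
tool_rot: [0.682, 0.732, 0.0, 0.0]
force: [-0.3, 0.2, 0.5]
finger_gap: 0.003
```

```bash
python3 p.py
```

```text
15.45 [0.5689  0.06608 0.02736] 94.06 F [-0.31  0.18  0.49] T [ 0.021  0.006 -0.001] 0.0028420754142172554
F in tool [ 0.21 -0.29 -0.49]
```

Run:
```python
from h import *
w=load("w15");s=st();P=s["tcp_pos"]+np.array([0,0,.002]);Rm=R.from_quat(s["tool_rot"]).as_matrix()
for dx in(-11,0,11):
  for dz in(0,-10,-19): print(dx,dz,w.proj(P+Rm@np.array([dx,0,dz])/1000).round(1))
print("button@.04",w.proj([[.5685,.066,.040],[.5685,.066,.035]]))
crop("w15",240,200,330,300,7,"c17")
```

```text
-11 0 [[280.8 260.3]]
-11 -10 [[280.8 267.9]]
-11 -19 [[280.8 275.5]]
0 0 [[280.8 243.3]]
0 -10 [[280.8 250. ]]
0 -19 [[280.8 256.8]]
11 0 [[280.8 225.7]]
11 -10 [[280.8 231.6]]
11 -19 [[280.8 237.5]]
button@.04 [[280.10382874 250.59298325]
 [280.11058927 247.0863203 ]]
```

View pics/c17.png

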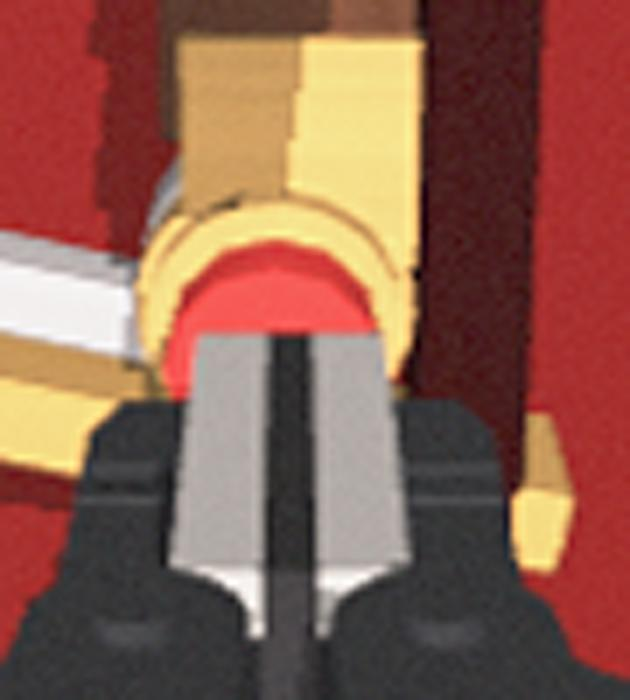

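Run:
```python
from h import *
sc,sd=load("sc13"),load("sd13")
for z in(.034,.039,.044,.049): print(z,"sc",sc.onz((299.75,234.6),z).round(4),"sd",sd.onz((262.5,191.3),z).round(4))
sd=load("sd15");sc=load("sc14")
# tip bottom in sd15: crop (258,343)
for z in(.030,.035,.04): print(z,"sd",sd.onz((230+258/8,150+343/8),z).round(4))
```

```text
0.034 sc [0.5625 0.0713 0.034 ] sd [0.5793 0.0589 0.034 ]
0.039 sc [0.5644 0.069  0.039 ] sd [0.5761 0.0624 0.039 ]
0.044 sc [0.5663 0.0667 0.044 ] sd [0.5729 0.0659 0.044 ]
0.049 sc [0.5682 0.0644 0.049 ] sd [0.5696 0.0694 0.049 ]
0.03 sd [0.5787 0.0608 0.03  ]
0.035 sd [0.5754 0.0642 0.035 ]
0.04 sd [0.5722 0.0677 0.04  ]
```

>>> drive_tool --motion '[0,0,1,0,0,0,0,0,0,2,0,0,0,0,0,0,2,0,0,0,0]'

```text
t: 15.82
tcp_pos: [0.5688, 0.0661, 0.0252]
tool_rot: [0.682, 0.732, 0.0, 0.0]
force: [0.0, -0.3, -0.6]
finger_gap: -0.001
```

```bash
python3 p.py; python3 -c "
from h import *
snap('wrist','w16');crop('w16',240,200,330,300,7,'c17');snap('side','sd16');crop('sd16',230,150,310,220,8,'c14')"
```

```text
15.825 [0.56881 0.06608 0.02525] 94.06 F [ 0.05 -0.29 -0.61] T [-0.016  0.026 -0.023] -0.0010693408570975752
F in tool [-0.3   0.03  0.61]
```

View pics/c17.png

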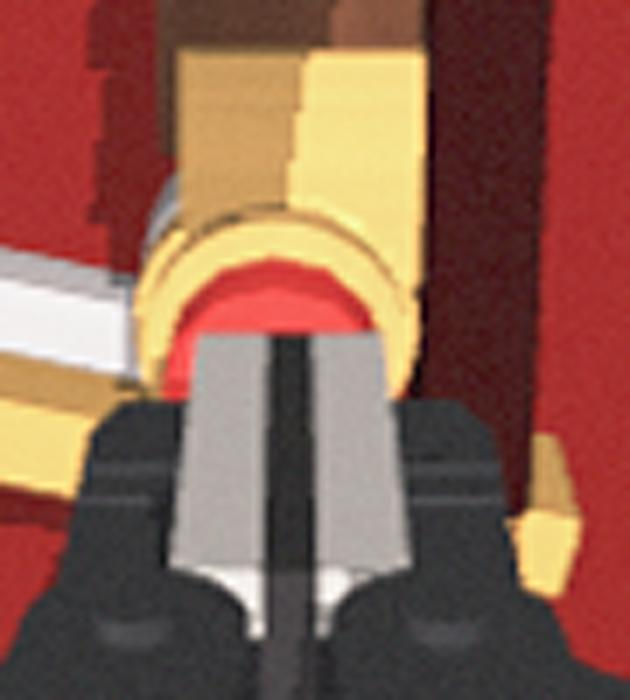

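View pics/c14.png

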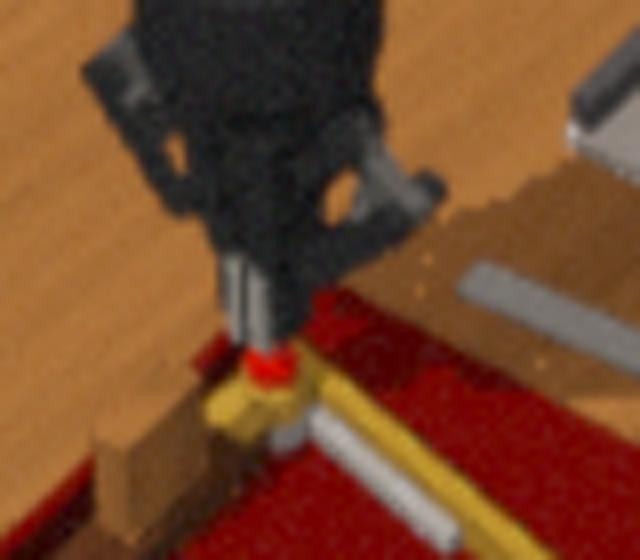

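>>> drive_tool --motion '[0,0,1,0,0,0,0,0,0,2,0,0,0,0,0,0,2.5,0,0,0,0,0,0,2.5,0,0,0,0]'

```text
t: 16.42
tcp_pos: [0.5689, 0.0661, 0.0228]
tool_rot: [0.682, 0.732, 0.0, 0.0]
force: [0.5, -0.1, -0.5]
finger_gap: 0.001
```

```bash
python3 p.py
```

```text
16.425 [0.56887 0.06609 0.02278] 94.07 F [ 0.5  -0.06 -0.54] T [0.058 0.009 0.057] 0.0014413735428980723
F in tool [-0.09  0.5   0.54]
```

>>> drive_tool --motion '[0,0,1,0,0,0,0,0,0,2,0,0,0,0,0,0,2.5,0,0,0,0,0,0,2.5,0,0,0,0]'

```text
t: 16.92
tcp_pos: [0.5688, 0.0661, 0.0202]
tool_rot: [0.682, 0.732, 0.0, 0.0]
force: [0.7, -0.0, 0.8]
finger_gap: -0.0
```

```bash
python3 p.py; python3 -c "
from h import *
snap('wrist','w17');crop('w17',240,200,330,300,7,'c17');snap('side','sd17');crop('sd17',230,150,310,220,8,'c14');snap('scene','sc17');crop('sc17',260,180,340,250,8,'c15')"
```

```text
16.925 [0.5688  0.06609 0.0202 ] 94.06 F [ 0.66 -0.04  0.79] T [ 0.    -0.019 -0.038] -3.055964228865711e-05
F in tool [-0.09  0.65 -0.79]
```

View pics/c17.png

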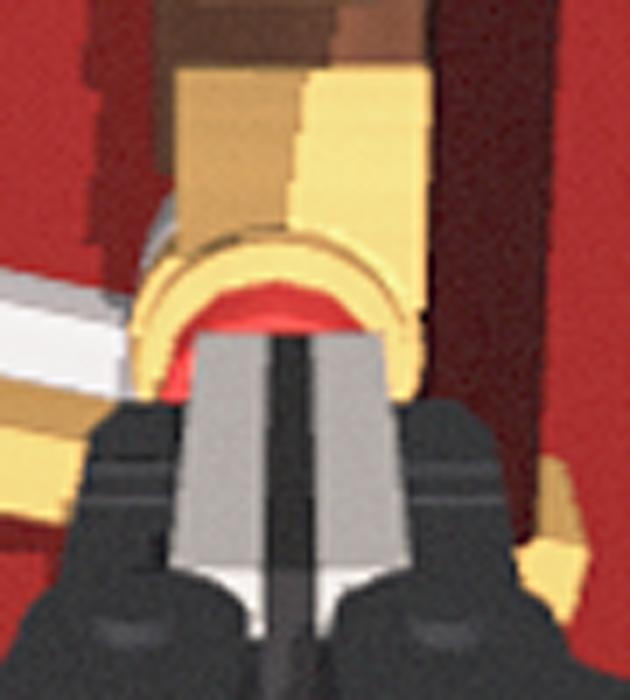

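View pics/c14.png

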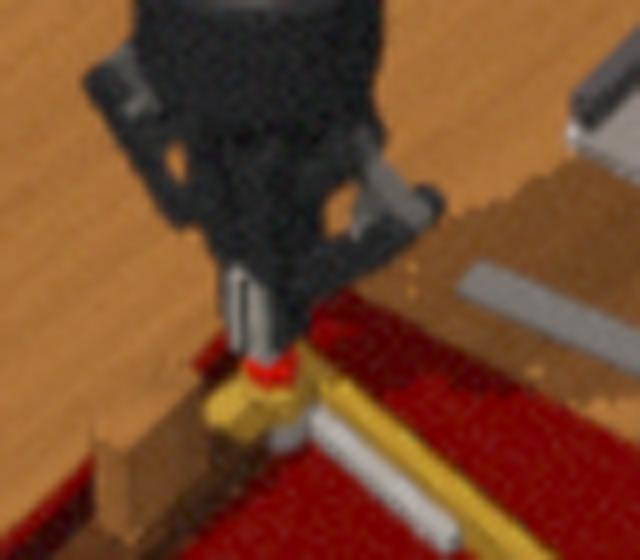

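View pics/c15.png

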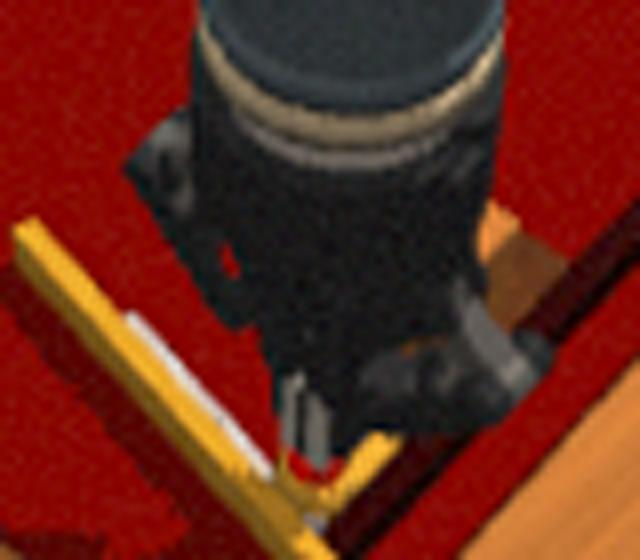

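>>> drive_tool --motion '[0,0,1,0,0,0,0,0,0,2,0,0,0,0,0,0,2,0,0,0,0]'

```text
t: 17.45
tcp_pos: [0.5688, 0.0661, 0.0182]
tool_rot: [0.682, 0.732, 0.0, -0.0]
force: [0.5, 0.2, 0.5]
finger_gap: -0.001
```

```bash
python3 p.py
```

```text
17.45 [0.56879 0.06611 0.01816] 94.07 F [0.49 0.19 0.51] T [-0.026 -0.     0.025] -0.0006348114479052004
F in tool [ 0.15  0.5  -0.51]
```

Run:
```python
from h import *
w=snap("wrist","w18");s=st();Rm=R.from_quat(s["tool_rot"])
d=Rm.inv().apply(w.ray((282,247.6)));c=Rm.inv().apply(w.C-s["tcp_pos"])*1000
for z in(0,-5,-10,-15,-19,-22,-25,-30): print(z,(c+d*(z-c[2])/d[2]).round(1))
crop('w18',240,200,330,300,7,'c17')
sd=snap('side','sd18');crop('sd18',230,150,310,220,8,'c14')
sc=snap('scene','sc18');crop('sc18',260,180,340,250,8,'c15')
```

```text
0 [-2.7  0.7 -0. ]
-5 [-0.6  0.6 -5. ]
-10 [  1.5   0.6 -10. ]
-15 [  3.7   0.6 -15. ]
-19 [  5.4   0.6 -19. ]
-22 [  6.6   0.6 -22. ]
-25 [  7.9   0.6 -25. ]
-30 [ 10.    0.5 -30. ]
```

View pics/c17.png

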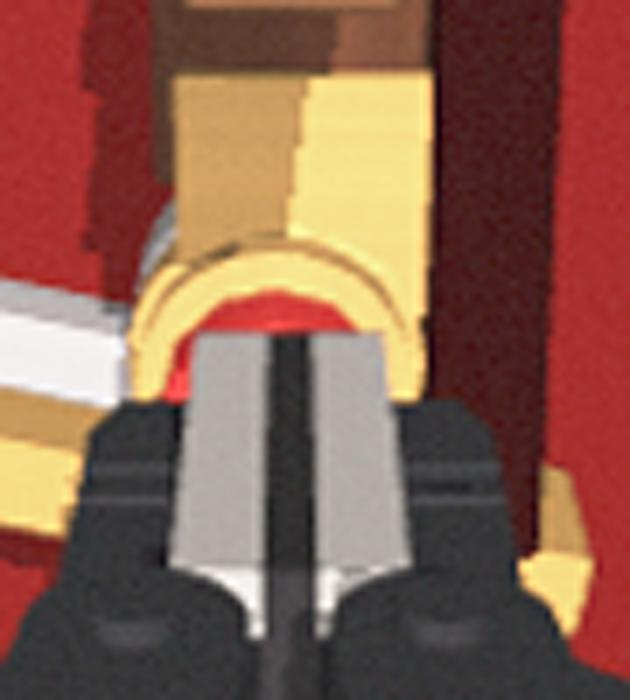

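View pics/c14.png

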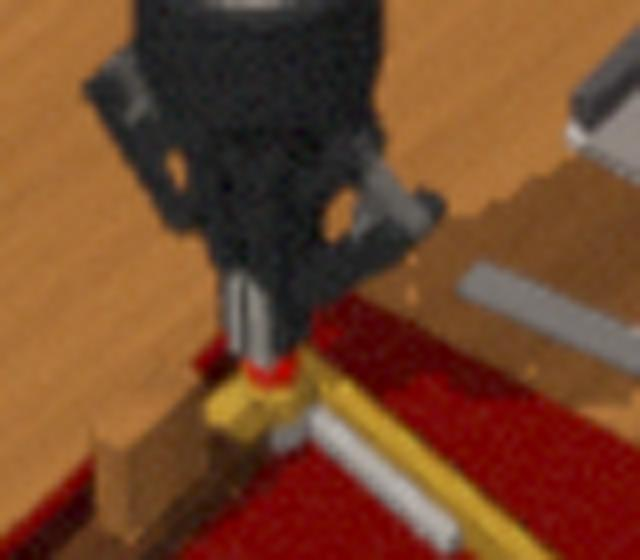

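View pics/c15.png

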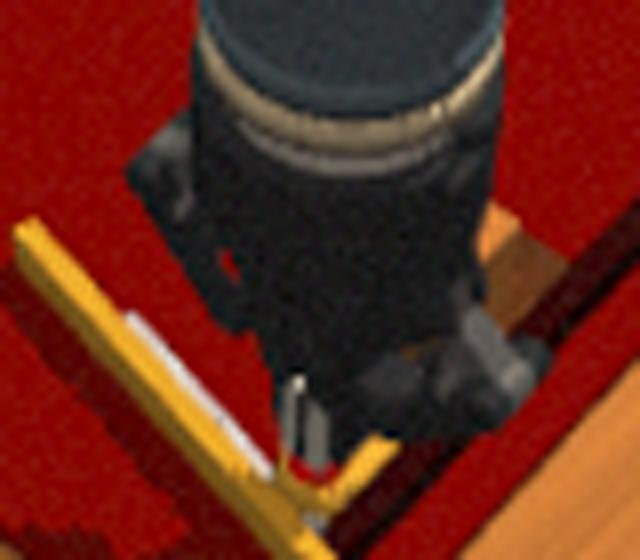

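>>> drive_tool --motion '[0,0,1,0,0,0,0,0,0,2,0,0,0,0,0,0,3,0,0,0,0,0,0,3,0,0,0,0]'

```text
t: 18.1
tcp_pos: [0.5688, 0.0661, 0.0152]
tool_rot: [0.682, 0.732, 0.0, -0.0]
force: [-0.6, 0.6, 0.8]
finger_gap: -0.002
```

```bash
python3 p.py
```

```text
18.1 [0.56879 0.0661  0.01515] 94.06 F [-0.64  0.59  0.82] T [ 0.034 -0.008 -0.028] -0.0024373021998628066
F in tool [ 0.63 -0.6  -0.82]
```

>>> drive_tool --motion '[0,0,1,0,0,0,0,0,0,2,0,0,0,0,0,0,3,0,0,0,0,0,0,3,0,0,0,0]'

```text
t: 18.6
tcp_pos: [0.5689, 0.0661, 0.0125]
tool_rot: [0.682, 0.732, 0.0, 0.0]
force: [-1.5, -0.5, 5.7]
finger_gap: 0.003
```

```bash
python3 p.py
python3 - <<'E'
from h import *
w=snap("wrist","w19");crop('w19',240,200,330,300,7,'c17')
sd=snap('side','sd19');crop('sd19',230,150,310,220,8,'c14')
E
```

```text
18.6 [0.5689  0.06608 0.01255] 94.06 F [-1.5  -0.53  5.67] T [0.049 0.174 0.043] 0.0032585982309145138
F in tool [-0.42 -1.53 -5.67]
```

View pics/c17.png

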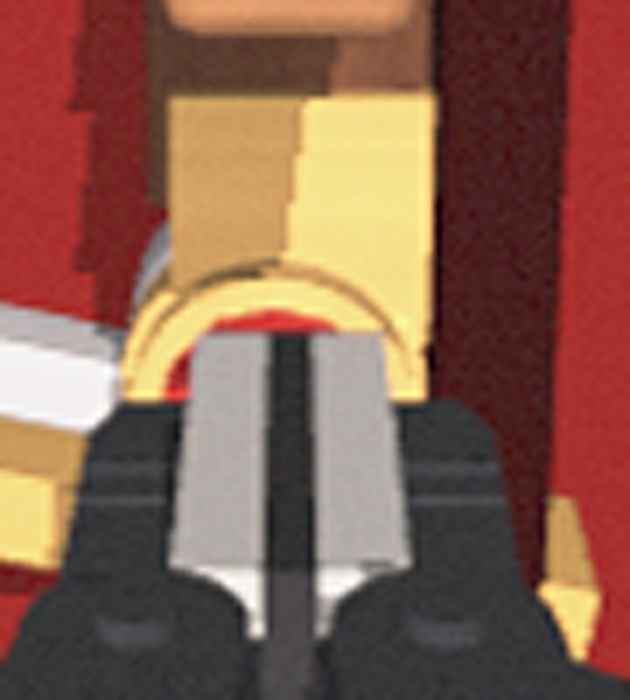

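View pics/c14.png

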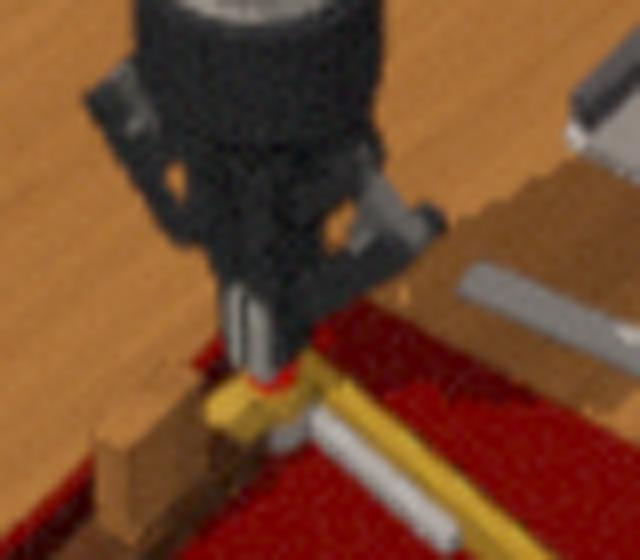

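>>> drive_tool --motion '[0,0,1.5,0,0,0,0,0,0,3,0,0,0,0,0,0,4.5,0,0,0,0,0,0,5.5,0,0,0,0,0,0,5.5,0,0,0,0]'

```text
t: 19.32
tcp_pos: [0.5691, 0.0661, 0.0091]
tool_rot: [0.681, 0.732, 0.001, 0.001]
force: [-3.3, -0.1, 17.0]
finger_gap: 0.001
```

```bash
python3 p.py
```

```text
19.325 [0.5691  0.06607 0.00914] 94.08 F [-3.29 -0.13 17.05] T [ 0.001  0.621 -0.002] 0.0012913721362950898
F in tool [  0.11  -3.26 -17.05]
```

>>> drive_tool --motion '[0,-0.3,3,0,0,0,0,0,-0.3,3,0,0,0,0]'

```text
t: 19.58
tcp_pos: [0.5692, 0.0661, 0.0091]
tool_rot: [0.681, 0.732, 0.001, 0.001]
force: [-4.5, 0.1, 22.3]
finger_gap: 0.001
```

```bash
python3 p.py
```

```text
19.575 [0.5692  0.06606 0.00905] 94.1 F [-4.5  0.1 22.3] T [-0.02   0.824  0.013] 0.0008486722589042578
F in tool [  0.41  -4.4  -22.31]
```

>>> drive_tool --motion '[0,0,-2,0,0,0,0,0,0,-10,0,0,0,0,0,0,-40,0,0,0,0,0,0,-80,0,0,0,0,0,0,-80,0,0,0,40]'

```text
t: 20.2
tcp_pos: [0.5714, 0.0659, 0.0917]
tool_rot: [0.681, 0.732, 0.003, 0.004]
force: [-0.3, -0.4, 0.2]
finger_gap: 0.203
```

```bash
python3 p.py
python3 - <<'E'
from h import *
w=snap("wrist","w20");crop('w20',160,130,400,310,3.3,'c16')
sd=snap('side','sd20');crop('sd20',220,150,320,230,7,'c14')
sc=snap('scene','sc20');crop('sc20',250,180,340,250,8,'c15')
E
```

```text
20.2 [0.57142 0.06594 0.09173] 94.1 F [-0.35 -0.37  0.16] T [-0.01   0.03   0.032] 0.2029580749519061
F in tool [-0.35 -0.37 -0.17]
```

View pics/c16.png

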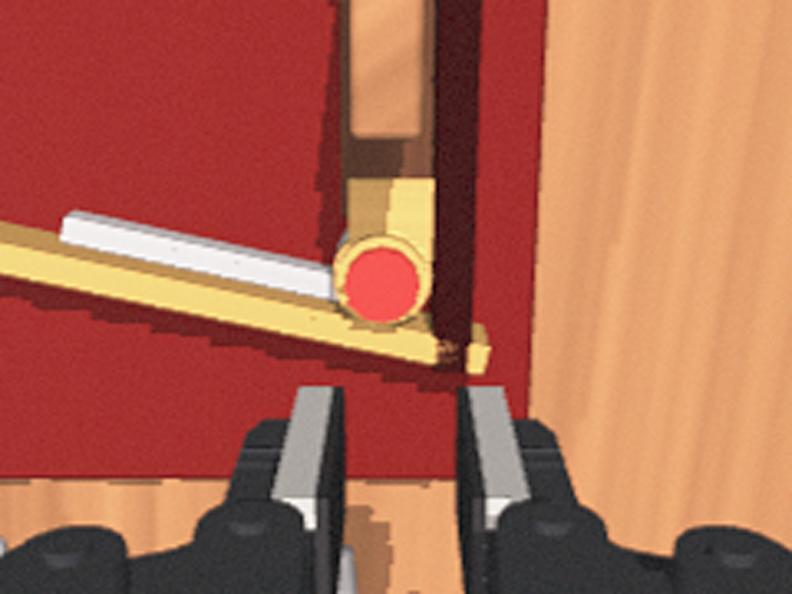

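View pics/c14.png

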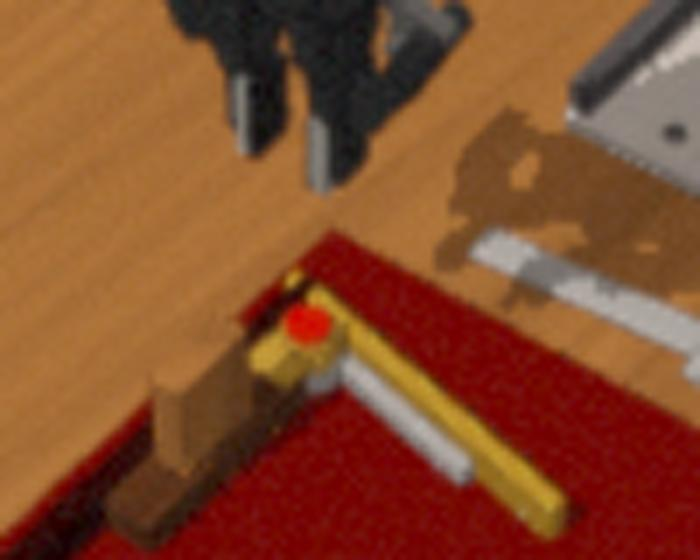

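View pics/c15.png

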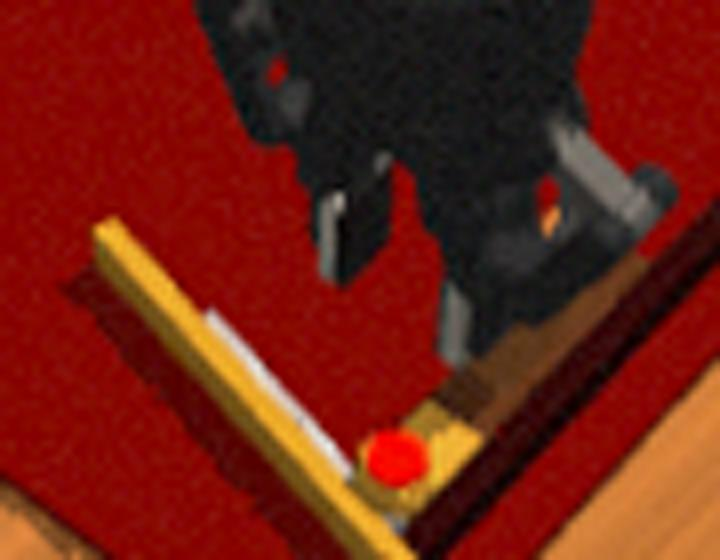

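```bash
python3 p.py; python3 -c "
from h import *
for z in(.06,.012): print(row((.5668,.125,z),94.05))"
```

```text
20.35 [0.56808 0.06611 0.08819] 94.1 F [ 0.91  0.11 -0.45] T [-0.004  0.039  0.011] 0.45782228211786613
F in tool [0.04 0.92 0.45]
(array([58.8,  2.9, 28.2]), array([ 0.1, -0. ,  0. ]))
(array([58.8,  2.8, 76.2]), array([ 0.1, -0. ,  0. ]))
```

>>> drive_tool --motion '[30,1.5,0,0,0,0,40,58.8,2.9,0,0,0,0,40,58.8,2.9,20,0,0,0,40,58.8,2.9,50,0,0,0,40,58.8,2.9,68,0,0,0,40,58.8,2.9,73,0,0,0,40,58.8,2.9,73,0,0,0,40]'

```text
t: 21.22
tcp_pos: [0.5668, 0.1248, 0.0148]
tool_rot: [0.681, 0.732, 0.0, 0.0]
force: [-0.4, 0.5, -0.0]
finger_gap: 0.467
```

```bash
python3 p.py
python3 - <<'E'
from h import *
w=snap("wrist","w21")
sd=snap('side','sd21');crop('sd21',190,140,310,230,6.5,'c14')
sc=snap('scene','sc21');crop('sc21',250,160,360,250,7,'c15')
E
```

```text
21.225 [0.56678 0.12482 0.01483] 94.08 F [-0.4   0.51 -0.05] T [ 0.032 -0.001  0.03 ] 0.4674496548149571
F in tool [ 0.54 -0.37  0.05]
```

View pics/w21.png

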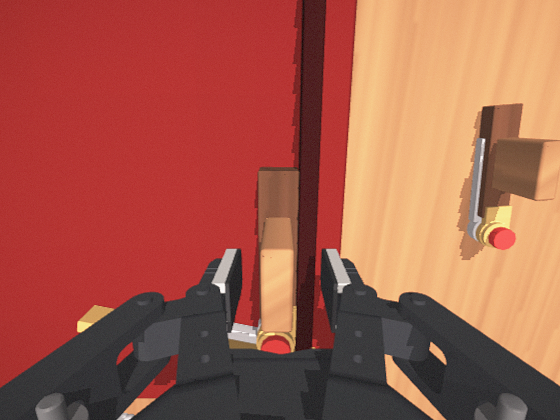

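View pics/c14.png

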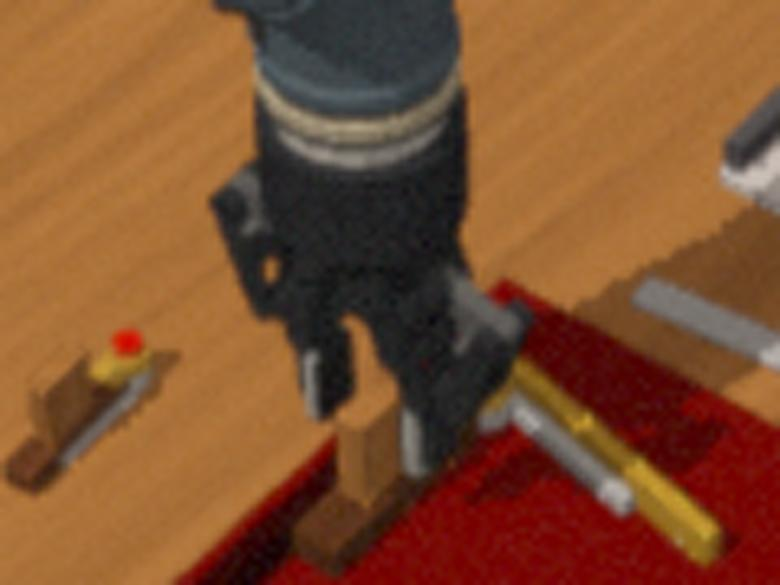

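View pics/c15.png

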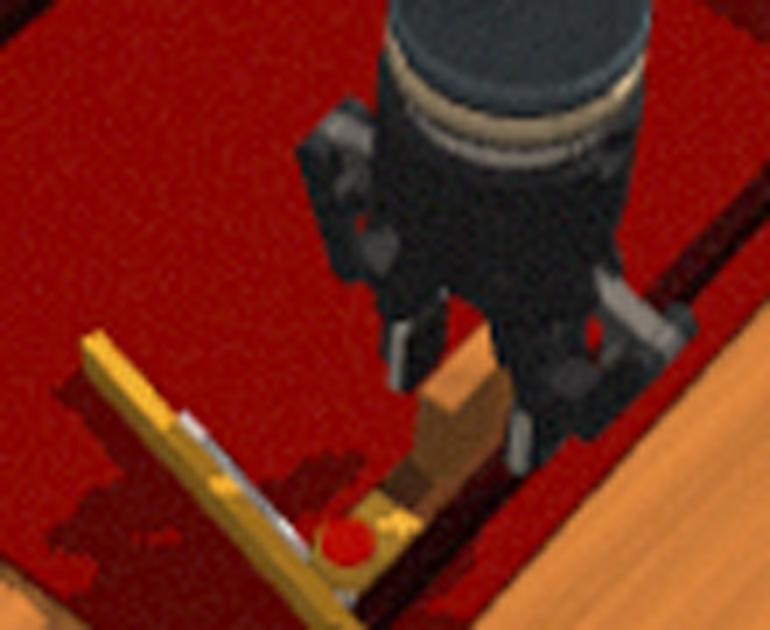

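>>> drive_tool --motion '[0,0,0,0,0,0,8,0,0,0,0,0,0,8,0,0,0,0,0,0,8]' --force 45

```text
t: 21.75
tcp_pos: [0.5656, 0.1248, 0.0166]
tool_rot: [0.682, 0.732, -0.0, -0.0]
force: [-4.8, -1.1, 5.3]
finger_gap: 0.154
```

```bash
python3 p.py
```

```text
21.75 [0.56558 0.12479 0.01658] 94.08 F [-4.84 -1.15  5.26] T [-0.187  0.82  -0.112] 0.15387417824110775
F in tool [-0.8  -4.91 -5.26]
```

>>> drive_tool --motion '[0.5,-0.5,-1,0,0,0,8,1.5,-2,-5,0,0,0,8,2,-3,-20,0,0,0,8,2,-3,-45,0,0,0,8,2,-3,-60,0,0,0,8,2,-3,-60,0,0,0,8]'

```text
t: 22.5
tcp_pos: [0.5639, 0.1267, 0.0783]
tool_rot: [0.681, 0.732, 0.001, 0.001]
force: [-0.4, 0.3, -3.0]
finger_gap: 0.153
```

```bash
python3 p.py
python3 - <<'E'
from h import *
for t in [(.5585,-.1772,.074)]: print(row(t,93.9))
sd=snap('side','sd22');crop('sd22',170,100,330,230,5,'c14')
E
```

```text
22.5 [0.56388 0.12666 0.07834] 94.08 F [-0.37  0.34 -3.04] T [ 0.106 -0.015  0.049] 0.1528001902372756
F in tool [ 0.37 -0.36  3.04]
(array([-302.7,  -27. ,    4.3]), array([0.2, 0. , 0.2]))
```

View pics/c14.png

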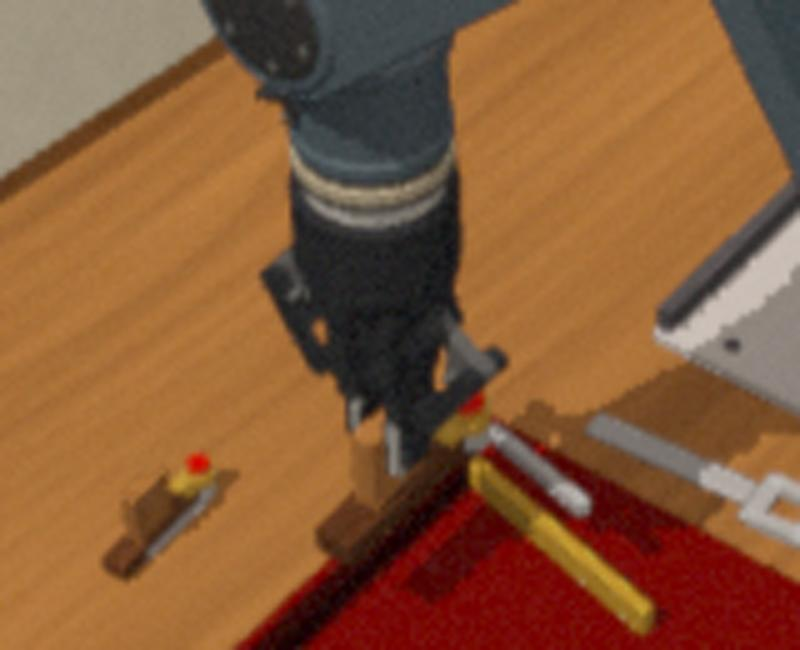

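>>> drive_tool --motion '[-25,-2,0,0,0,0,8,-70,-6,0,0,0,0,8,-118,-10,0,0,0,0,8,-166,-15,0,0,0,0,8,-214,-19,0,0,0,0,8,-260,-23,0,0,0,0.2,8,-290,-26,0,0,0,0.2,8,-303,-27,0,0,0,0.2,8]'

```text
t: 23.55
tcp_pos: [0.5569, -0.1791, 0.0763]
tool_rot: [0.684, 0.73, 0.0, -0.0]
force: [0.3, -0.9, -3.3]
finger_gap: 0.149
```

>>> drive_tool --motion '[0,0,0,0,0,0,8]'

```text
t: 23.68
tcp_pos: [0.5565, -0.1791, 0.0757]
tool_rot: [0.684, 0.729, 0.0, -0.001]
force: [0.3, 0.9, -3.2]
finger_gap: 0.156
```

```bash
python3 p.py
python3 - <<'E'
from h import *
w=snap("wrist","w23")
sd=snap('side','sd23');crop('sd23',260,80,420,210,5,'c14')
sc=snap('scene','sc23');crop('sc23',100,200,280,400,3.2,'c15')
E
```

```text
23.675 [ 0.55648 -0.1791   0.0757 ] 93.67 F [ 0.32  0.9  -3.25] T [ 0.064 -0.009 -0.002] 0.15592384205276563
F in tool [0.87 0.38 3.25]
```

View pics/w23.png

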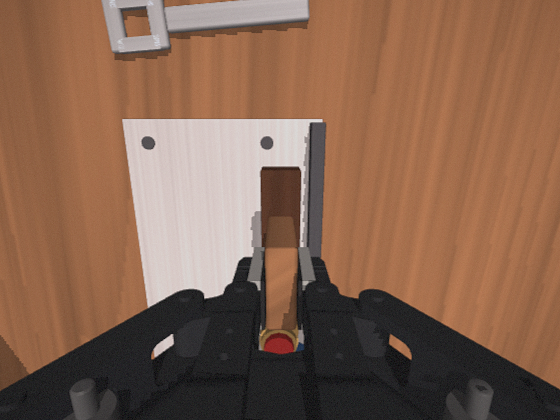

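View pics/c14.png

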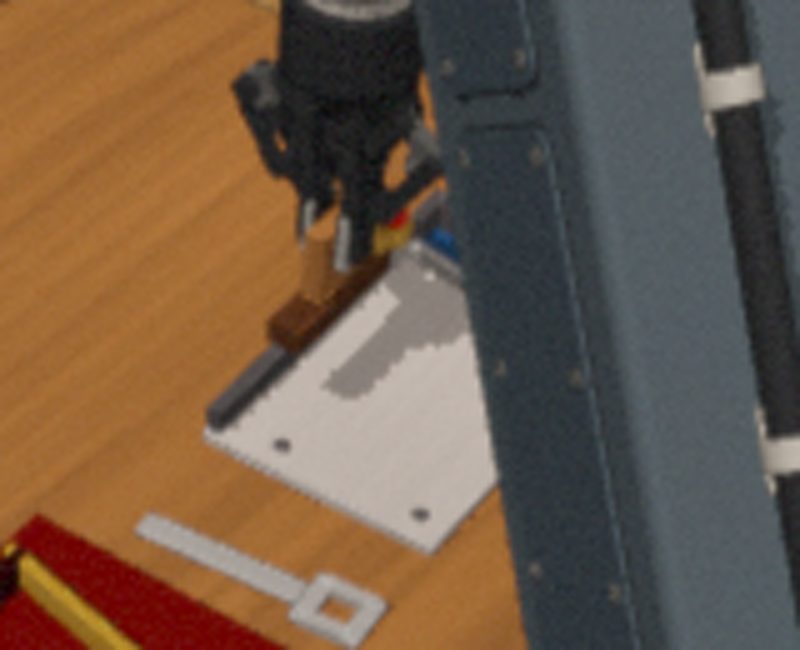

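View pics/c15.png

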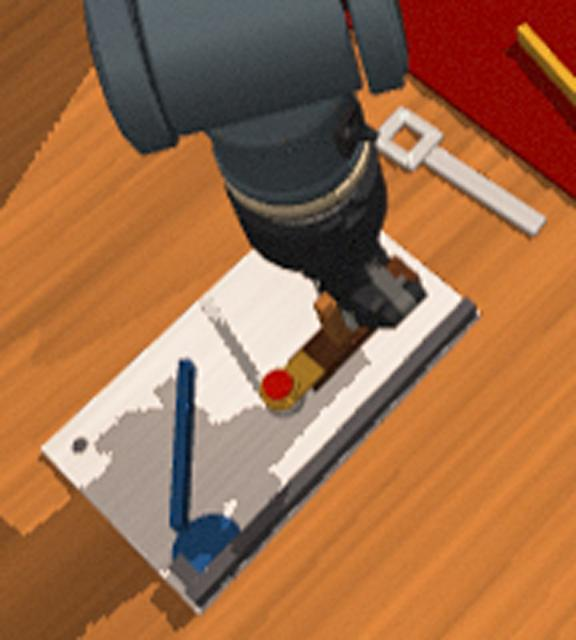

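Run:
```python
from h import *
crop('w23',240,100,340,280,4,'c16')
```

```text
(no output)
```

View pics/c16.png

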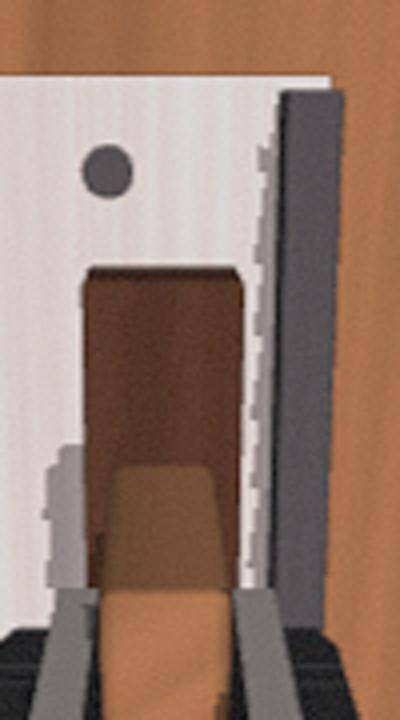

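Run:
```python
from h import *
w=load("w23")
A=lambda u,v:(u/4+240,v/4+100)
def ln(ps,z):
  r=np.array([w.onz(A(*p),z) for p in ps]);d=r[0]-r[-1];print(r.round(4).tolist(),np.degrees(np.arctan2(d[1],d[0])));return r
ln([(284,93),(272,610)],.026);ln([(345,93),(325,610)],.026);ln([(242,285),(238,570)],.083);ln([(83,285),(83,570)],.083)
print("plate edge",w.onz(A(0,75),.008),w.onz(A(330,75),.008),w.onz((124,120),.008))
print(st()["tcp_pos"])
```

```text
[[0.5728, -0.1094, 0.026], [0.5792, -0.2055, 0.026]] 93.80891588169143
[[0.5833, -0.1088, 0.026], [0.5895, -0.2049, 0.026]] 93.67001471664669
[[0.5641, -0.1345, 0.083], [0.5668, -0.175, 0.083]] 93.85107774849864
[[0.543, -0.1359, 0.083], [0.5449, -0.1764, 0.083]] 92.61229199918093
plate edge [ 0.52161042 -0.1094597   0.008     ] [ 0.58273845 -0.10556162  0.008     ] [ 0.43557895 -0.11583804  0.008     ]
[ 0.55633803 -0.17745492  0.07588141]
```

>>> drive_tool --motion '[0,0,20,0,0,0,8,0,0,42,0,0,0,8,0,0,54,0,0,0,8,0,0,57,0,0,0,8,0,0,57.5,0,0,0,8,0,0,57.5,0,0,0,8]'

```text
t: 24.58
tcp_pos: [0.5568, -0.1776, 0.0191]
tool_rot: [0.683, 0.73, 0.0, -0.001]
force: [0.0, -0.3, -3.2]
finger_gap: 0.157
```

```bash
python3 p.py
```

```text
24.575 [ 0.55678 -0.17756  0.01906] 93.81 F [ 0.01 -0.28 -3.23] T [ 0.057  0.018 -0.007] 0.15718883421333885
F in tool [-0.29 -0.01  3.23]
```

>>> drive_tool --motion '[0,1,1.5,0,0,0,8,0,4,2,0,0,0,8,0,7,2,0,0,0,8,0,8.5,2,0,0,0,8]'

```text
t: 25.08
tcp_pos: [0.5657, -0.1771, 0.0171]
tool_rot: [0.683, 0.73, 0.0, -0.0]
force: [-0.0, -0.4, -3.4]
finger_gap: 0.157
```

```bash
python3 p.py
```

```text
25.075 [ 0.56569 -0.17707  0.01713] 93.82 F [-0.03 -0.39 -3.41] T [ 0.063 -0.004  0.025] 0.1567533524538655
F in tool [-0.39 -0.06  3.4 ]
```

>>> drive_tool --motion '[0,0,0.7,0,0,0,8,0,0.5,1,0,0,0,8,0,0.5,1,0,0,0,8]'

```text
t: 25.45
tcp_pos: [0.566, -0.177, 0.0166]
tool_rot: [0.683, 0.73, 0.0, -0.0]
force: [-1.7, 0.2, 2.7]
finger_gap: 0.152
```

```bash
python3 p.py
```

```text
25.45 [ 0.56599 -0.17701  0.01661] 93.83 F [-1.73  0.24  2.68] T [ 0.044  0.31  -0.038] 0.15187643283682445
F in tool [ 0.36 -1.71 -2.68]
```

>>> drive_tool --motion '[0,0.8,-0.2,0,0,0,8,0,1.2,-0.2,0,0,0,8,0,1.2,-0.2,0,0,0,8]'

```text
t: 25.82
tcp_pos: [0.5667, -0.1769, 0.0167]
tool_rot: [0.683, 0.73, -0.0, -0.001]
force: [-2.6, 0.1, 0.1]
finger_gap: 0.152
```

```bash
python3 p.py
```

```text
25.825 [ 0.56671 -0.1769   0.01665] 93.83 F [-2.57  0.07  0.11] T [-0.096  0.413 -0.014] 0.15172322157491766
F in tool [ 0.24 -2.56 -0.1 ]
```

>>> drive_tool --motion '[-4,0.5,-0.1,0,0,0,8,-9,0.5,-0.1,0,0,0,8,-14,0.5,-0.1,0,0,0,8,-19,0.5,-0.1,0,0,0,8,-24,0.5,-0.1,0,0,0,8,-28,0.5,-0.1,0,0,0,8,-30,0.5,-0.1,0,0,0,8,-30,0.5,-0.1,0,0,0,8]'

```text
t: 26.82
tcp_pos: [0.5686, -0.207, 0.0167]
tool_rot: [0.683, 0.73, -0.0, -0.002]
force: [-3.2, 3.3, 3.5]
finger_gap: 0.153
```

```bash
python3 p.py
python3 - <<'E'
from h import *
w=snap("wrist","w24");crop('w24',180,100,340,280,4,'c16')
sc=snap('scene','sc24');crop('sc24',100,230,260,400,3.7,'c15')
E
```

```text
26.825 [ 0.56861 -0.20695  0.01666] 93.82 F [-3.2   3.3   3.49] T [0.441 0.608 0.011] 0.15268664153812916
F in tool [ 3.51 -2.98 -3.47]
```

View pics/c16.png

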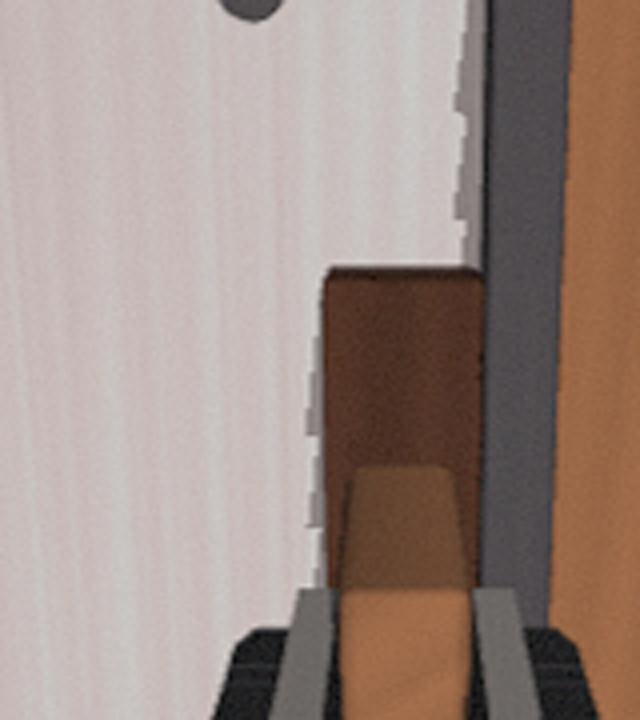

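View pics/c15.png

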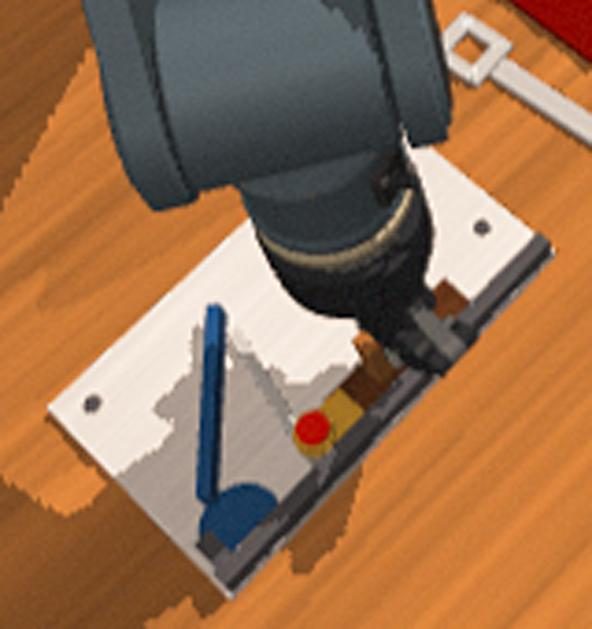

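>>> drive_tool --motion '[-3,0.5,-0.4,0,0,0,8,-7,0.5,-0.4,0,0,0,8,-11,0.5,-0.4,0,0,0,8,-15,0.5,-0.4,0,0,0,8,-19,0.5,-0.4,0,0,0,8,-23,0.5,-0.4,0,0,0,8,-25,0.5,-0.4,0,0,0,8,-25,0.5,-0.4,0,0,0,8]'

```text
t: 27.92
tcp_pos: [0.5702, -0.2316, 0.0168]
tool_rot: [0.683, 0.73, -0.0, -0.002]
force: [-3.6, 3.0, 1.9]
finger_gap: 0.154
```

```bash
python3 p.py
python3 - <<'E'
from h import *
sc=snap('scene','sc25');crop('sc25',100,230,260,400,3.7,'c15')
E
```

```text
27.925 [ 0.57021 -0.23155  0.01677] 93.82 F [-3.57  2.98  1.88] T [ 0.541  0.599 -0.032] 0.15399810480668538
F in tool [ 3.22 -3.37 -1.86]
```

View pics/c15.png

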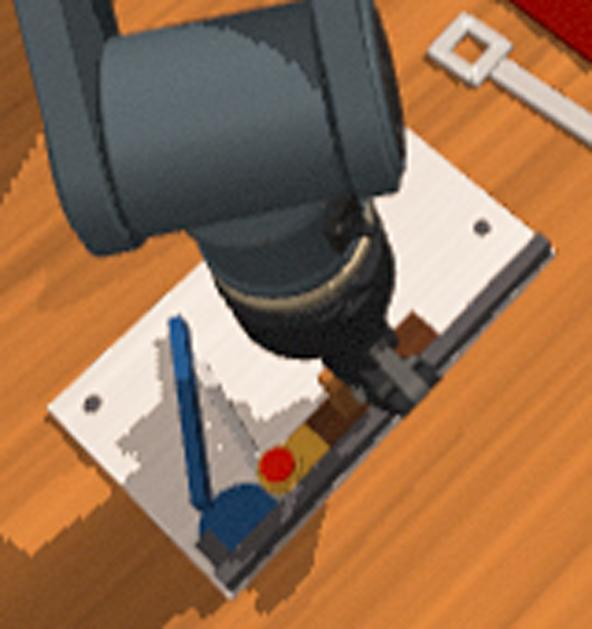

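The leaf is turning under the blade. 30 mm remain.

>>> drive_tool --motion '[-3,0.4,-0.3,0,0,0,8,-7,0.4,-0.3,0,0,0,8,-11,0.4,-0.3,0,0,0,8,-15,0.4,-0.3,0,0,0,8,-19,0.4,-0.3,0,0,0,8,-22,0.4,-0.3,0,0,0,8,-24,0.4,-0.3,0,0,0,8,-24,0.4,-0.3,0,0,0,8]'

```text
t: 28.98
tcp_pos: [0.5717, -0.2552, 0.0168]
tool_rot: [0.683, 0.73, -0.0, -0.003]
force: [-4.8, 3.7, 2.8]
finger_gap: 0.153
```

```bash
python3 p.py;python3 -c "
from h import *
s=st();print(row(s['tcp_pos'],93.85))"
```

```text
28.975 [ 0.57173 -0.25521  0.01682] 93.81 F [-4.83  3.68  2.83] T [ 0.613  0.543 -0.026] 0.15266041062009428
F in tool [ 4.01 -4.58 -2.79]
(array([0., 0., 0.]), array([-0.3, -0.2, -0. ]))
```

>>> drive_tool --motion '[-1.5,0.3,-0.4,-0.1,-0.1,0,8,-3,0.3,-0.4,-0.2,-0.2,0,8,-4.5,0.3,-0.4,-0.3,-0.2,0,8,-4.5,0.3,-0.4,-0.3,-0.2,0,8]'

```text
t: 29.48
tcp_pos: [0.5721, -0.2601, 0.0168]
tool_rot: [0.683, 0.73, 0.0, 0.0]
force: [-2.8, 2.1, -1.9]
finger_gap: 0.152
```

```bash
python3 p.py
```

```text
29.475 [ 0.57208 -0.26005  0.01677] 93.8 F [-2.75  2.14 -1.88] T [ 0.336  0.518 -0.026] 0.1517895819344598
F in tool [ 2.32 -2.61  1.88]
```

>>> drive_tool --motion '[-1,0.4,0.1,0,0,0,8,-2,0.4,0.1,0,0,0,8,-2,0.4,0.1,0,0,0,8]'

```text
t: 29.85
tcp_pos: [0.5722, -0.2616, 0.0168]
tool_rot: [0.683, 0.73, 0.0, -0.001]
force: [-3.9, 3.6, 0.8]
finger_gap: 0.153
```

```bash
python3 p.py
```

```text
29.85 [ 0.57219 -0.26159  0.01675] 93.8 F [-3.94  3.56  0.82] T [ 0.604  0.615 -0.077] 0.15314162164639764
F in tool [ 3.81 -3.7  -0.81]
```

>>> drive_tool --motion '[-1,0.4,-0.1,0,0,0,8,-1.5,0.4,-0.1,0,0,0,8,-1.5,0.4,-0.1,0,0,0,8]'

```text
t: 30.22
tcp_pos: [0.5722, -0.2626, 0.0168]
tool_rot: [0.683, 0.73, 0.0, -0.001]
force: [-3.2, 3.8, -0.9]
finger_gap: 0.155
```

```bash
python3 p.py
python3 - <<'E'
from h import *
sc=snap('scene','sc26');crop('sc26',120,300,220,395,7,'c15')
w=snap('wrist','w26')
E
```

```text
30.225 [ 0.57223 -0.26258  0.01684] 93.8 F [-3.2   3.8  -0.94] T [0.615 0.6   0.006] 0.15452696640570218
F in tool [ 4.   -2.93  0.95]
```

View pics/c15.png

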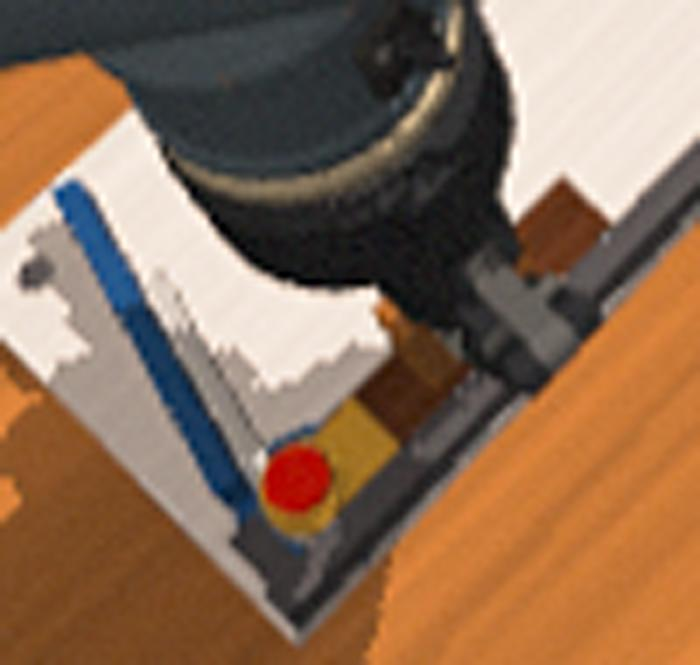

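>>> drive_tool --motion '[-1,0.5,0,0,0,0,8,-2,0.5,0,0,0,0,8,-2,0.5,0,0,0,0,8]'

```text
t: 30.7
tcp_pos: [0.5723, -0.2635, 0.0169]
tool_rot: [0.683, 0.73, 0.0, -0.002]
force: [-5.2, 5.0, 1.3]
finger_gap: 0.152
```

```bash
python3 p.py
```

```text
30.7 [ 0.57227 -0.26352  0.0169 ] 93.8 F [-5.21  4.98  1.29] T [ 0.849  0.551 -0.044] 0.1518450102007148
F in tool [ 5.32 -4.87 -1.25]
```

>>> drive_tool --motion '[-1,0.3,0,0,0,0,8,-1.8,0.3,0,0,0,0,8,-1.8,0.3,0,0,0,0,8]'

```text
t: 31.08
tcp_pos: [0.5722, -0.2635, 0.017]
tool_rot: [0.683, 0.73, 0.001, -0.004]
force: [-3.0, 7.2, 1.5]
finger_gap: 0.155
```

```bash
python3 p.py
```

```text
31.075 [ 0.57223 -0.2635   0.017  ] 93.79 F [-2.98  7.22  1.51] T [ 1.05   0.472 -0.016] 0.15514653238530451
F in tool [ 7.41 -2.5  -1.45]
```

Run:
```python
from h import *
sc=snap('scene','sc27');crop('sc27',120,300,220,395,7,'c15')
w=snap('wrist','w27')
```

```text
(no output)
```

View pics/c15.png

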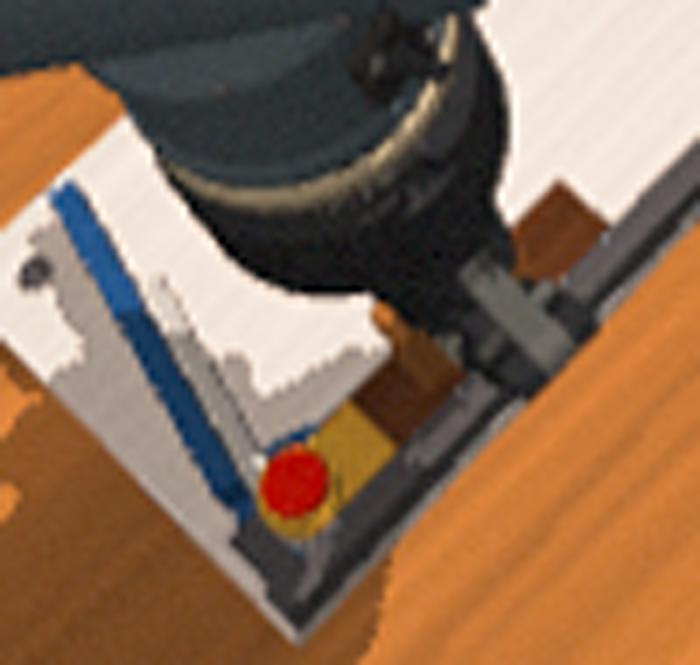

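View pics/w27.png

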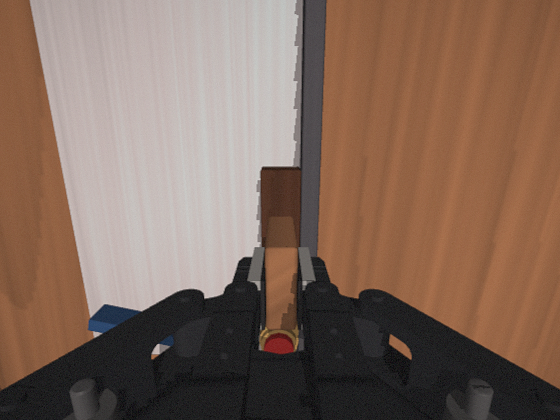

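>>> drive_tool --motion '[-1,0.9,0.1,0,0,0,8,-1,0.9,0.1,0,0,0,8]'

```text
t: 31.42
tcp_pos: [0.5722, -0.2635, 0.017]
tool_rot: [0.683, 0.73, 0.001, -0.005]
force: [-4.2, 5.0, 1.7]
finger_gap: 0.155
```

>>> drive_tool --motion '[-0.3,0.3,0,0,0,0,30,-0.3,0.3,0,0,0,0,30,-0.3,0,0,0,0,0,34,0,0,0,0,0,0,34]'

```text
t: 31.92
tcp_pos: [0.5727, -0.264, 0.0172]
tool_rot: [0.683, 0.73, 0.001, -0.004]
force: [0.1, -0.5, -0.2]
finger_gap: 0.398
```

```bash
python3 p.py
```

```text
31.925 [ 0.57275 -0.264    0.01724] 93.81 F [ 0.06 -0.47 -0.18] T [0.012 0.027 0.004] 0.3981044104515786
F in tool [-0.47  0.03  0.18]
```

Now lift straight up to inspect.

>>> drive_tool --motion '[0,0,-15,0,0,0,34,0,0,-40,0,0,0,34,0,0,-80,0,0,0,34,0,0,-120,0,0,0,34,0,0,-160,0,0,0,34,0,0,-160,0,0,0,34]'

```text
t: 32.67
tcp_pos: [0.5763, -0.2668, 0.1825]
tool_rot: [0.683, 0.73, 0.001, 0.001]
force: [-0.2, -0.9, -0.6]
finger_gap: 0.402
```

```bash
python3 p.py
python3 - <<'E'
from h import *
sc=snap('scene','sc28');crop('sc28',120,300,220,395,7,'c15')
w=snap('wrist','w28');crop('w28',130,130,350,310,3.6,'c16')
E
```

```text
32.675 [ 0.57626 -0.26685  0.1825 ] 93.82 F [-0.22 -0.86 -0.64] T [ 0.032  0.056 -0.009] 0.4018762608323032
F in tool [-0.84 -0.27  0.64]
```

View pics/c15.png

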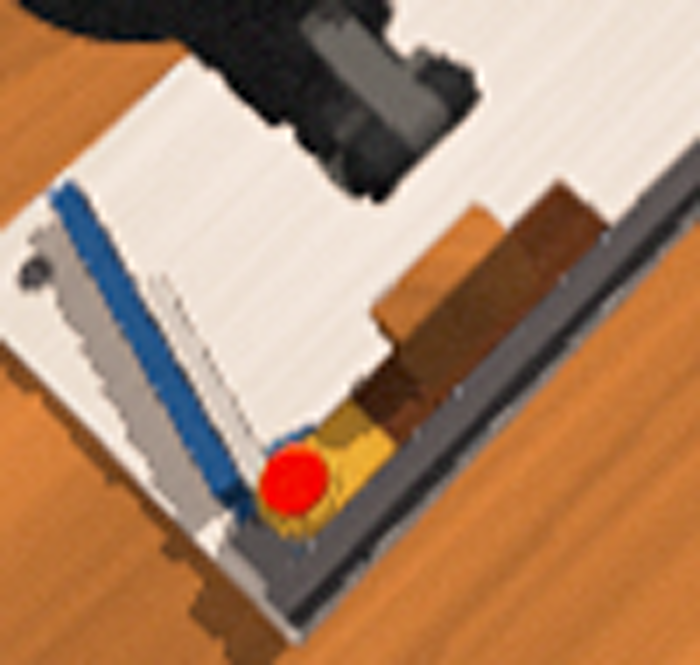

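View pics/c16.png

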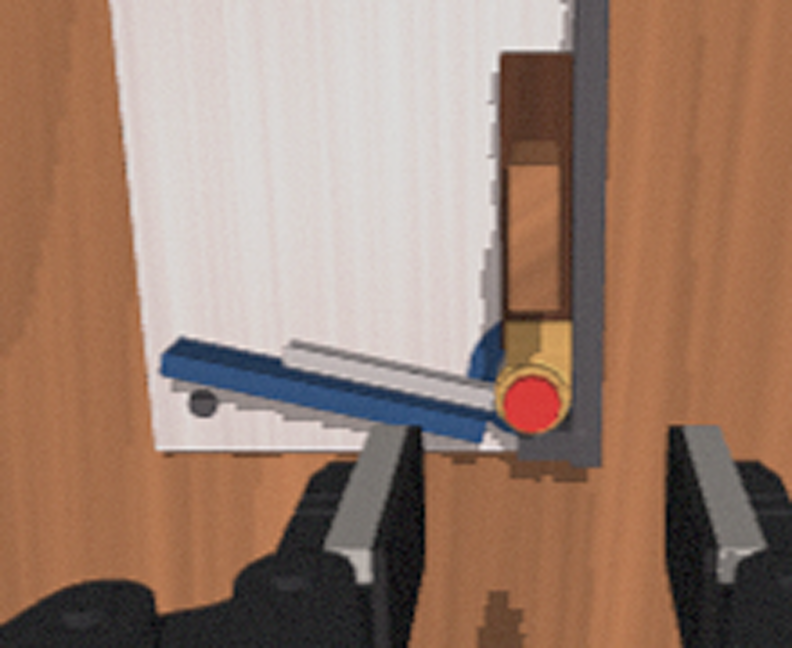

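Run:
```python
from h import *
w=load("w28")
A=lambda u,v:(u/3.6+130,v/3.6+130)
def ln(n,ps,z):
  r=np.array([w.onz(A(*p),z) for p in ps]);d=r[0]-r[-1];print(n,r.round(4).tolist(),np.degrees(np.arctan2(d[1],d[0])));return r
ln("leaf outer top",[(165,375),(480,443)],.026)
ln("leaf mid top",[(168,353),(488,421)],.026)
ln("blade inner",[(295,342),(490,384)],.017)
ln("blade outer",[(287,364),(492,408)],.017)
ln("fence in",[(573,20),(572,430)],.026)
ln("fence out",[(607,20),(602,460)],.026)
ln("stock",[(573,60),(571,310)],.024)
l=w.onz(A(532,404),.035);print("lock",l)
p=np.array([w.onz(A(*q),.008) for q in[(157,449)]]);print("plate corner -27,128",p)
P=np.array([.5739,-.3195])
f=np.radians(93.8)
print("swivel from corner",p[0][:2]-np.array([[np.cos(f),-np.sin(f)],[np.sin(f),np.cos(f)]])@np.array([-.027,.128]))
# tray image re-measure
w=load("w20");A=lambda u,v:(u/3.3+160,v/3.3+130)
ln("gold mid top",[(0,243),(430,340)],.026);ln("blade inner",[(75,212),(335,270)],.017);ln("blade outer",[(62,240),(332,300)],.017)
ln("darkrail out",[(483,0),(465,330)],.026)
```

```text
leaf outer top [[0.4602, -0.3248, 0.026], [0.5596, -0.3413, 0.026]] 170.60313243066187
leaf mid top [[0.4613, -0.3174, 0.026], [0.5617, -0.3336, 0.026]] 170.88218579915235
blade inner [[0.4987, -0.3144, 0.017], [0.5615, -0.3245, 0.017]] 170.83702492007885
blade outer [[0.4962, -0.322, 0.017], [0.5626, -0.3327, 0.017]] 170.80278968286808
fence in [[0.5795, -0.2087, 0.026], [0.5885, -0.3349, 0.026]] 94.07094241762566
fence out [[0.5892, -0.2081, 0.026], [0.5988, -0.3445, 0.026]] 94.02600468150439
stock [[0.5804, -0.2201, 0.024], [0.5854, -0.2958, 0.024]] 93.7477402807124
lock [ 0.57513875 -0.32328958  0.035     ]
plate corner -27,128 [[ 0.45060272 -0.35864013  0.008     ]]
swivel from corner [ 0.57653191 -0.32321643]
gold mid top [[0.4763, 0.0663, 0.026], [0.5811, 0.0486, 0.026]] 170.40912003176604
blade inner [[0.4916, 0.0729, 0.017], [0.5564, 0.0624, 0.017]] 170.76401605046286
blade outer [[0.4882, 0.0655, 0.017], [0.556, 0.0544, 0.017]] 170.6810325291079
darkrail out [[0.5865, 0.1306, 0.026], [0.5895, 0.0518, 0.026]] 92.17397044446739
```

Run:
```python
from station import manip
print(manip.sign_off())
```

```text
the job is handed in; nothing more can be done
None
```

I slid the gauge home into the tray corner, locked it, carried it to the bracket and slid it along the fence onto the end stop. The blade turned the blue leaf, and I released the gauge there and handed the job in at about 33 s. No verdict was reported.

**In the tray:** The stock sat on the dark rail at about 5 N and the nose on the gold rail at about 5 N, peaking near 8 N. The blade was parallel to the gold rail within about 0.4°.

**Lock button:** I pressed it until it stopped moving; force rose from 17 to 22 N with almost no further travel. The wrist picture showed it flush, and the gauge had not visibly moved.

**At the bracket:** The gauge stalled on the stop at about 7 N with about 3–4 N on the fence. Final picture:

| Check | Result |
|---|---|
| Blade against leaf | 170.8° against 170.6–170.9° in world yaw, so flat |
| Leaf from fence | about 77°; the tray corner measured 77.4° at first |
| Pivot from the swivel point | within about 1.5 mm, inside the camera error |

**Readings that disagreed:**
- The fingertips touched the button with the reported TCP about 27 mm lower than expected. The first grasp therefore held only the top of the fin but did not slip. I gripped deeper for the carry.
- The fixed cameras and the wrist camera differ by about 2–3 mm, so I confirmed the end positions by contact force.
- In the second tray picture the dark rail edge came out at 92.2° instead of about 94°. I put this down to a poor edge pick on a short segment.
- In the last picture the stock edge and the fence edge differ by 0.3°, although no gap shows.

The arm did not go near the bowls, box, prism or bottle opener. I did not measure their positions again at the end.

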